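# Load the cassette reader and rehang its lift-off door

### The job

Take every test cassette out of the yellow bin and seat each flat in its own nest of the reader, with its dark red sample spot at the front end, towards the red dot. Then lift the guard door out of its stand, lower both hinge knuckles fully onto the two brass pins at the reader's front right corner while the door is swung open, and swing it shut against its bumpers. Do not push the specimen cup or the two small boxes about.

Things in the scene. Friction and masses are not known exactly. Their poses are not given: they have to be found in the camera images.
- reader: Cassette reader, fixed: white housing 140 x 210 mm, origin at the centre of its underside; own x from its open front (robot side) to its back, y to its left. Its top, the bed, is 45 mm up and has three raised grey nests side by side, a red dot at the front of each. Clear panels on the left, right and back edges (inner faces 100 mm to the sides, 66 mm to the back) rise to 105 mm; top open.
- nest_1 (a point): Middle of a cassette seated in the right nest, 55.5 mm up; axes as the reader's. The cassette lies along x on a pad 17 mm wide, top 53 mm up (8 mm over the bed, so fingertips can straddle it), between end stops 91 mm apart (top 58 mm) and four round-topped pins 33 mm fore and aft of the middle (24 mm clear between left and right, top 59 mm). Nests are 48 mm apart.
- nest_2 (a point): The same for the middle nest.
- nest_3 (a point): The same for the left nest.
- pin_low (a point): Foot of the lower hinge pin (on its steel bracket) at the reader's front right corner, 20 mm up. Brass pin 8 mm in diameter, 16 mm high, round tip. The bracket is 18 mm wide, 8 mm thick and reaches 9 mm in front of the pin's axis, which is 14 mm in front of the housing. Axes as the reader's.
- pin_high (a point): Foot of the upper hinge pin: the same pin and bracket on the same upright axis, 85 mm up. The upper bracket bars the lower knuckle from coming straight down from high above: bring the door in from the front 18 to 35 mm above its hung height, then lower it.
- shut_mark (a point): Where the point door_edge is when the door is shut against its rubber bumpers; 60 mm up, axes as the reader's. An aluminium keeper, 119 mm up, overhangs the top edge of the shut door here, so the door can be hung only while swung open by 15 degrees or more; it then passes under the keeper. Push or lead it shut at its grip, clear of the keeper.
- door: Lift-off door, about 0.25 kg: clear panel 8 mm thick, 179 mm wide, 100 mm high, blue frame. Origin in its mid-plane at its lower edge; own y runs from the knuckle axis (y = -95 mm) to the free edge (y = 98 mm), own -x is the outer face. Shut, its yaw is the reader's; opening adds the angle (anticlockwise from above). It starts upright in the stand, knuckles at the far end from the robot.
- door_grip (a point): Centre of the door's black grip: 14 mm thick (across the panel), 46 mm long (along it), 34 mm high, on the panel's top edge; 115 mm above the door's lower edge, at own y = 5 mm, about above the centre of mass. Take it from above across its thickness. Axes as the door's.
- knuckle_low (a point): Centre of the bottom face of the door's lower steel knuckle, 10 mm above the door's lower edge: ring 18 mm outside, hole 11 mm, 14 mm high. Meets point pin_low when hung. Axes as the door's.
- knuckle_high (a point): The same for the upper knuckle, 65 mm higher; meets point pin_high when hung.
- door_edge (a point): Point in the door's mid-plane 3 mm inside its free edge, half-way up the panel, 190 mm from the knuckle axis.
- stand: Grey parking stand, fixed: base 80 x 130 mm, 12 mm thick, with four cheeks up to 48 mm forming a slot 11 mm wide along own y, in which the door's lower edge stands on the base. Origin centre of underside. Lift the door over 40 mm to clear it.
- bin: Yellow sorting bin, fixed: 210 x 114 mm, floor 3 mm thick, origin centre of underside. Three compartments in a row along own x, each 65 mm wide, 108 mm long; end walls 20 mm high; dividers and outer sides 17 mm high, but only 18 mm long at each end, leaving a 72 mm finger notch between.
- specimen_cup_mid (a point): White specimen cup with an orange lid, 62 mm across, 64 mm high, its middle; a bystander.
- coverslip_box_mid (a point): Small flat blue box, 48 x 64 x 20 mm, its middle; a bystander.
- cuvette_box_mid (a point): White box with a green knob, 58 x 82 x 40 mm, point 13 mm above its underside; a bystander.
- cassette_a_mid (a point): Middle of a white test cassette: flat, 21 mm wide (own x; grip across this), 86 mm long (own y), 5 mm thick. It starts flat on the floor of a compartment of the bin, either way round; it may be absent.
- cassette_a_spot (a point): Dark red sample spot on the top of that cassette, 24 mm from its middle towards its own +y end.
- cassette_b_mid (a point): Middle of a white test cassette: flat, 21 mm wide (own x; grip across this), 86 mm long (own y), 5 mm thick. It starts flat on the floor of a compartment of the bin, either way round; it may be absent.
- cassette_b_spot (a point): Dark red sample spot on the top of that cassette, 24 mm from its middle towards its own +y end.
- cassette_c_mid (a point): Middle of a white test cassette: flat, 21 mm wide (own x; grip across this), 86 mm long (own y), 5 mm thick. It starts flat on the floor of a compartment of the bin, either way round; it may be absent.
- cassette_c_spot (a point): Dark red sample spot on the top of that cassette, 24 mm from its middle towards its own +y end.
Mind the look-alikes: they are no part of the job. Leave any purple or turquoise look-alike of the part that bears cassette_c_mid alone.

How it is judged:
By the outcome, as a careful person would: the job done as asked, in the order asked, and still so for the second after the job is handed in, with the robot touching nothing.
Of cassette_a, cassette_b, cassette_c only 2 to 3 are there at a start; the rules pass over those that are not, and their reading is None.
At some moment in a run one of cassette_a, cassette_b, cassette_c may be knocked a few centimetres aside while the robot is not near it.
It also fails if it takes over 208 s, if anything falls off the work surface, if the arm or the gripper's body presses on something with over 40 N, if the wrist force passes 120 N, or if a joint passes its speed limit or range.

### The arm

A 6-joint arm with a two-finger parallel gripper is mounted at the origin on a cart in front of the work surface, level with it; the furniture and walls round the work are solid. World frame = base frame: x ahead of the robot, y to its left, z up, the work surface at z = 0. Lengths are in m, angles in rad, forces in N, time in s.
With the tool pointing down it reaches from about 0.325 to 0.9 m from the base axis. Payload 6.1 kg.
Tool frame: the origin (TCP) lies at the very end of the fingers, on their centre line; the grasp point (between the pads) lies 19 mm behind it (manip.hold_point_z is the distance from the TCP to the grasp point, in m); z points along the fingers, y is the direction in which the jaws open and shut (so a half turn about z gives the same grasp; the last joint's range is limited). The gripper opens to 85 mm and grips with 20 to 120 N. Pads are 22 mm wide; open, the fingers measure 114 mm over their backs; the gripper's body (76 mm by 85 mm) begins 54 mm behind the grasp point. The pads swing forward as they close: fully open they stand 13 mm farther back than shut.
Start: joints at [0.975, 0.22, 1.526, -0, 1.395, -0.126], TCP at [0.283, 0.557, 0.231] pointing down, gripper open.
Joint ranges: [-2.98, 2.98], [-0.91, 2.08], [0.09, 2.57], [-1.24, 4.39], [0.2, 2.65], [-2.68, 2.68]. Speed limits (rad/s): [2.57, 2.57, 3.01, 3.14, 3.14, 3.14].

### API

Orientations are given as a unit quaternion [w, x, y, z].
In Python, from bench import manip gives the robot as it stands.
- The arm moves only by the tool arm_command, never from a script. Its argument "motion" is a list that holds one entry, the list of rows, each a list of 7 numbers: the shift along the tool's x, y, z in m, then the turn, a rotation vector about the tool's x, y, z in rad, then the closure, from 0 (fully open) to 1 (shut). In form: [[[dx, dy, dz, rx, ry, rz, hand], ...]]. A call has exactly 8 rows; each row is the pose to reach, as a shift and turn from the pose commanded when the call began, along the tool's axes at that moment; what a row does not reach only later rows make up. A row lasts 1/12 s, in which the tool goes at most 41.7 mm and 7.16 degrees, less where a joint would pass 70% of its speed; a pose out of reach is approached as far as the arm can. A call with a gripper value outside its range is refused whole. The fingers move at their own pace and stop on an object; "squeeze" is the grip in N (left out, the last holds). Time passes only in rows, so rows that repeat a pose let the fingers close, or fill a call up. It gives the time, the measured TCP pose, the force and the opening at its end, in the units of the state.
- manip.state(): the state, without advancing time (a new reading comes with each control period).
- manip.grab_frame(name): name is "side" or "top"; returns the picture (420x560x3 uint8, red, green, blue); there is no depth.
- manip.camera_info(name): a dict with "vfov" (degrees; the focal length in pixels is half the picture's height over the tangent of half this angle, whatever the lens; pixels are square), "cx", "cy" (the principal point, pixels), "distortion" ([k1, k2, p1, p2, k3] as OpenCV has them; the pictures are not rectified), "rvec" (rotation vector, rad) and "tvec" (3), from world to camera coordinates, as OpenCV has them. Camera axes: x right, y down, z forward; pixel columns grow to the right and rows downward; lengths in m; the calibration is good to about 2 mm. A picture is of the moment at which its call begins. camera_info takes no time and is no camera call.
- manip.sign_off(): hands the job in, once; it reports no verdict.
The state is a dict: "clock": time; "joint_pos": joint angles; "joint_vel": joint speeds; "joint_efforts": joint torques, N m; "tcp_pos": TCP position; "eef_rot": TCP orientation; "wrist_force": force on the tool from outside, world axes, zero at the start; "torque": the same for the moment, N m; "opening": finger opening in m.
Only numpy, scipy, OpenCV 4.12 (cv2) and the standard library are available. Lean on these libraries where they do the work, as an engineer would, in place of code of your own. Each camera call takes 0.05 s, during which the arm holds its last target. There are 200 camera calls.

## Working session

There is one attempt and no reset: what is moved stays moved. The work goes in short steps, Python scripts to look and compute and a tool call to move; the robot and the scene stay as the last step left them, time stands still between calls to the robot, and variables do not carry over. Pictures are saved under pics/ and viewed, about 12 in all and at most 16, crops included, and the job is handed in when it is done.

Besides the shell and the picture viewer there is one more tool, called after "Call:" by a JSON object that holds its "method" and its "body", one argument or row to a line. arm_command: Moves the arm, as the interface text tells. Its arguments: {"type":"object","properties":{"motion":{"type":"array","items":{"type":"array","items":{"type":"array","items":{"type":"number"}}}},"squeeze":{"type":"number"}},"required":["motion"]}

```bash
mkdir -p pics; ls; python3 - <<'E'
from bench import manip
import cv2
print(manip.state())
for n in("side","top"):
    print(n,manip.camera_info(n))
    cv2.imwrite(f"pics/{n}0.png",cv2.resize(manip.grab_frame(n)[...,::-1],None,fx=1.4,fy=1.4,interpolation=cv2.INTER_CUBIC))
E
```

```text
pics
{'clock': 0.0, 'joint_pos': array([ 9.74900499e-01,  2.21269062e-01,  1.52762454e+00,  1.90700479e-05,
        1.39467149e+00, -1.26085668e-01]), 'joint_vel': array([-0.00236499, -0.00027014,  0.00049859, -0.00056808, -0.00259716,
        0.00117801]), 'joint_efforts': array([ 1.98412898e-03, -4.96915090e+01, -3.89391518e+01,  1.42516897e-04,
        1.11163568e-02, -4.21614675e-05]), 'tcp_pos': array([0.28259613, 0.55678506, 0.23016553]), 'eef_rot': array([-3.57113259e-04,  2.32752194e-01,  9.72535574e-01, -9.19335516e-04]), 'wrist_force': array([-0.24190269,  0.57400996,  0.45685297]), 'torque': array([-0.04679953, -0.04875255,  0.05536804]), 'opening': 0.0854468898267878}
side {'vfov': 56.57546556620072, 'cx': 285.27084117785745, 'cy': 208.78689465196183, 'distortion': array([-0.02995111,  0.        ,  0.        ,  0.        ,  0.        ]), 'rvec': array([ 0.41094049, -2.67429759,  1.29918251]), 'tvec': array([0.61119592, 0.05949546, 1.2789789 ])}
top {'vfov': 56.44240966595922, 'cx': 282.18798304408887, 'cy': 207.24003011085287, 'distortion': array([-0.02017353,  0.        ,  0.        ,  0.        ,  0.        ]), 'rvec': array([ 2.18422081, -2.15558078,  0.12996429]), 'tvec': array([0.19946472, 0.57060273, 1.09593436])}
```

View pics/top0.png

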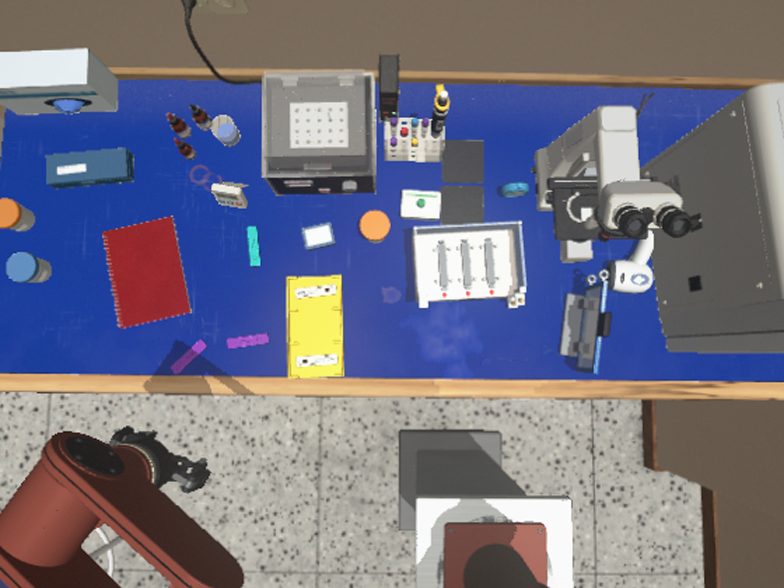

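View pics/side0.png

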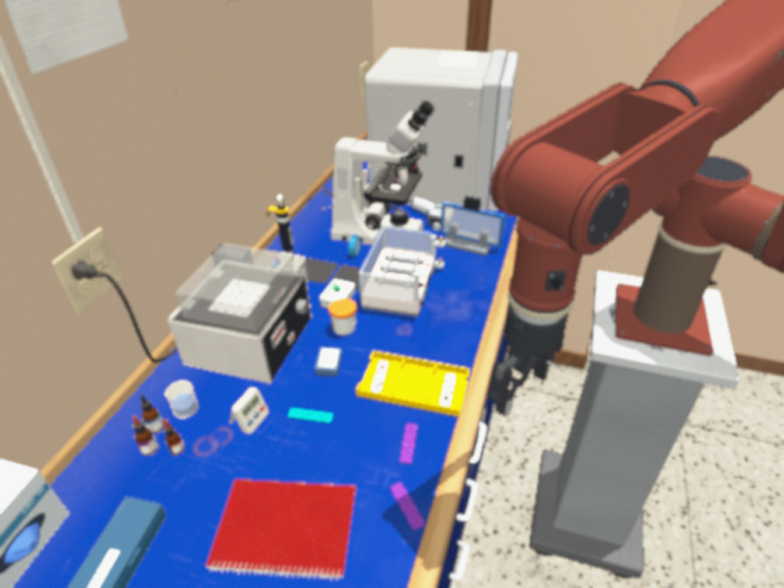

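Top view: two white cassettes in the yellow bin at about (317,292) and (318,361), the middle compartment empty. Look-alikes to leave alone: turquoise (254,246), purple (247,341) and (188,356). The reader is at (468,265), with the pins at (515,298). The door stands in its stand at (600,325). I'll check this in one close crop and measure.

```bash
cat > h.py <<'E'
import numpy as np, cv2
from scipy.spatial.transform import Rotation as R
from bench import manip
def avg(n,k=4): return np.mean([manip.grab_frame(n).astype(float) for _ in range(k)],0)
class Cam:
    def __init__(s,n):
        c=manip.camera_info(n); f=210/np.tan(np.radians(c["vfov"]/2))
        s.K=np.array([[f,0,c["cx"]],[0,f,c["cy"]],[0,0,1]]); s.d=c["distortion"]; s.r=c["rvec"]; s.t=c["tvec"]
        s.Rm=cv2.Rodrigues(s.r)[0]; s.o=-s.Rm.T@s.t
    def ray(s,uv):
        p=cv2.undistortPoints(np.array(uv,float).reshape(-1,1,2),s.K,s.d)[:,0]
        return np.c_[p,np.ones(len(p))]@s.Rm
    def plane(s,uv,z):
        v=s.ray(uv); return s.o+v*((z-s.o[2])/v[:,2])[:,None]
    def proj(s,P): return cv2.projectPoints(np.array(P,float).reshape(-1,1,3),s.r,s.t,s.K,s.d)[0][:,0]
def tri(c1,u1,c2,u2):
    a,b=c1.ray([u1])[0],c2.ray([u2])[0]; m=np.c_[a,-b]; x=np.linalg.lstsq(m,c2.o-c1.o,rcond=None)[0]
    p,q=c1.o+a*x[0],c2.o+b*x[1]; return (p+q)/2,np.linalg.norm(p-q)
def crop(im,x0,x1,y0,y1,s): return cv2.resize(np.clip(im[y0:y1,x0:x1],0,255).astype(np.uint8)[...,::-1],None,fx=s,fy=s,interpolation=cv2.INTER_CUBIC)
E
python3 - <<'E'
from h import *
T,S=Cam("top"),Cam("side"); t,s=avg("top"),avg("side"); np.savez("f0.npz",t=t,s=s)
print("cams",T.o.round(3),S.o.round(3))
a=crop(t,200,250,190,275,5); b=crop(t,288,388,150,226,5)
im=np.zeros((600,800,3),np.uint8); im[:425,:250]=a; im[:380,260:760]=b; c=crop(t,395,445,190,275,2); im[390:560,300:400]=c
im[390:590,420:700]=crop(s,250,390,140,240,2); cv2.imwrite("pics/c1.png",im)
r,g,bl=[t[...,i] for i in range(3)]
m=((r>150)&(g>130)&(bl<90)).astype(np.uint8)
n,l,st,ce=cv2.connectedComponentsWithStats(m); print([(x.tolist()) for x in st[1:] if x[4]>100])
# bin hull incl. whites
ys,xs=np.nonzero(m[190:275,195:255]); hull=cv2.minAreaRect(np.c_[xs+195,ys+190].astype(np.float32)); print(hull)
bx=cv2.boxPoints(hull); print(T.plane(bx,.018).round(4).tolist())
w=np.zeros_like(m); w[195:272,206:246]=((bl>120)&(r>140))[195:272,206:246]
n,l,st,ce=cv2.connectedComponentsWithStats(w)
for i in range(1,n):
    if st[i,4]>20:
        ys,xs=np.nonzero(l==i); rc=cv2.minAreaRect(np.c_[xs,ys].astype(np.float32)); print("cas",st[i].tolist(),rc,T.plane([ce[i]],.008).round(4),T.plane(cv2.boxPoints(rc),.008).round(4).tolist())
E
```

```text
cams [0.445 0.218 1.149] [0.283 1.107 0.84 ]
[[0, 142, 13, 20, 207], [205, 198, 9, 72, 168]]
((224.1204071044922, 232.9361114501953), (71.56407928466797, 39.159080505371094), 88.60282135009766)
[[0.5942, 0.4359, 0.018], [0.5986, 0.322, 0.018], [0.3924, 0.3122, 0.018], [0.3882, 0.4239, 0.018]]
cas [210, 202, 31, 11, 228] ((224.9342803955078, 207.43063354492188), (7.794439315795898, 30.031517028808594), 83.41805267333984) [[0.5674 0.3749 0.008 ]] [[0.5732, 0.4198, 0.008], [0.5846, 0.3326, 0.008], [0.5618, 0.3294, 0.008], [0.5504, 0.4164, 0.008]]
cas [211, 252, 30, 10, 236] ((225.52285766601562, 256.8197937011719), (8.122163772583008, 29.56752586364746), 85.91438293457031) [[0.4239 0.3681 0.008 ]] [[0.4319, 0.4125, 0.008], [0.4391, 0.3274, 0.008], [0.4158, 0.3252, 0.008], [0.4087, 0.4101, 0.008]]
cas [210, 269, 24, 3, 33] ((221.5, 270.0), (23.0, 2.0), -0.0) [[0.3855 0.3758 0.008 ]] [[0.3827, 0.4124, 0.008], [0.3884, 0.4126, 0.008], [0.3893, 0.3463, 0.008], [0.3836, 0.3462, 0.008]]
```

View pics/c1.png

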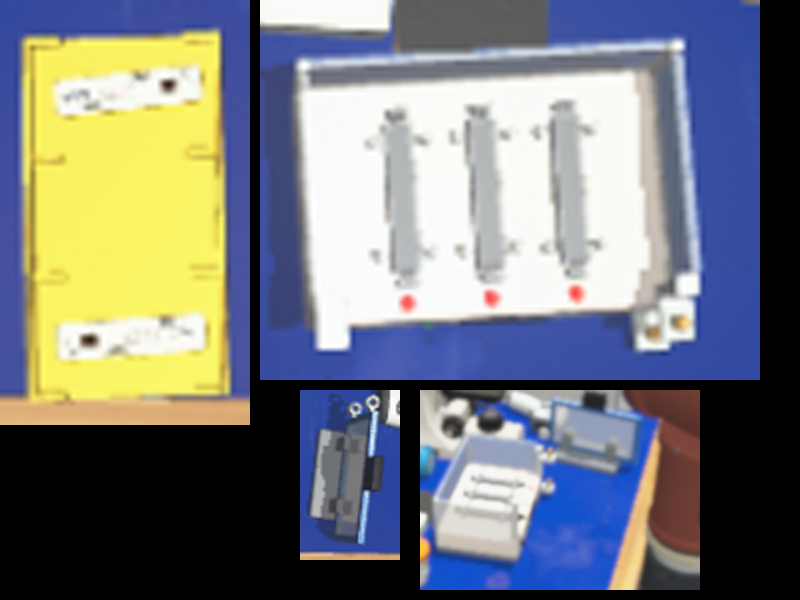

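The two real cassettes are white with dark spots. In crop pixels the far one has its spot at (168,85), towards world −y. The near one has its spot at (88,341), towards +y. Next I'll measure the reader, pins and door.

```bash
python3 - <<'E'
from h import *
f=np.load("f0.npz"); t,s=f["t"],f["s"]; T,S=Cam("top"),Cam("side")
r,g,b=[t[...,i] for i in range(3)]
def comps(m,box,amin):
    x0,x1,y0,y1=box; k=np.zeros(m.shape,np.uint8); k[y0:y1,x0:x1]=m[y0:y1,x0:x1]
    n,l,st,ce=cv2.connectedComponentsWithStats(k); return [(np.argwhere(l==i)[:,::-1].astype(np.float32),st[i]) for i in range(1,n) if st[i,4]>=amin]
print("dots")
for p,st in comps((r-g>60)&(r>120),(305,365,200,220),3):
    w=(r-g)[p[:,1].astype(int),p[:,0].astype(int)]; c=(p*w[:,None]).sum(0)/w.sum(); print(c,T.plane([c],.0455).round(4),st[4])
print("pads")
for p,st in comps((r<205)&(abs(r-b)<40)&(b<215),(308,362,168,210),20):
    rc=cv2.minAreaRect(p); vx,vy,x,y=cv2.fitLine(p,cv2.DIST_L2,0,.01,.01).ravel(); e=T.plane([[x,y],[x+10*vx,y+10*vy]],.053); d=e[1]-e[0]
    print(rc,T.plane([rc[0]],.053).round(4),"ang",np.degrees(np.arctan(d[1]/d[0])).round(2))
print("brass")
for p,st in comps((r-b>40)&(r>90),(362,378,210,220),2):
    w=(r-b)[p[:,1].astype(int),p[:,0].astype(int)]; c=(p*w[:,None]).sum(0)/w.sum()
    print(c,st[4],[T.plane([c],z)[0].round(4) for z in(.034,.099)])
print("grip")
for p,st in comps((r<60)&(g<60)&(b<60),(405,445,215,250),10):
    print(st.tolist(),cv2.minAreaRect(p),T.plane([p.mean(0)],.144).round(4))
im=np.zeros((600,800,3),np.uint8); im[:595,:350]=crop(t,395,445,190,275,7); im[:480,360:800]=crop(s,300,355,140,200,8); cv2.imwrite("pics/c2.png",im)
E
```

```text
dots
[350.76370049 208.11394466] [[0.5664 0.012  0.0455]] 8
[317.08039047 210.11513063] [[0.5594 0.108  0.0455]] 8
[333.78507147 209.10058232] [[0.5629 0.0604 0.0455]] 8
pads
((333.0853576660156, 188.268310546875), (35.227664947509766, 7.3989129066467285), 83.6598129272461) [[0.6216 0.0634 0.053 ]] ang 4.77
((350.2942810058594, 187.41372680664062), (35.18855285644531, 8.913546562194824), 86.18592071533203) [[0.6248 0.0144 0.053 ]] ang 3.32
((316.31146240234375, 188.9262237548828), (34.31304168701172, 7.333394527435303), 84.80557250976562) [[0.619  0.1111 0.053 ]] ang 4.33
brass
[372.06695721 214.10974643] 8 [array([ 0.5512, -0.0514,  0.034 ]), array([ 0.545 , -0.0357,  0.099 ])]
[366.51181102 216.48031496] 4 [array([ 0.5442, -0.0353,  0.034 ]), array([ 0.5384, -0.0206,  0.099 ])]
grip
[427, 223, 6, 17, 69] ((429.00775146484375, 230.9384765625), (4.2171807289123535, 16.496618270874023), 7.125016689300537) [[ 0.4982 -0.1725  0.144 ]]
```

View pics/c2.png

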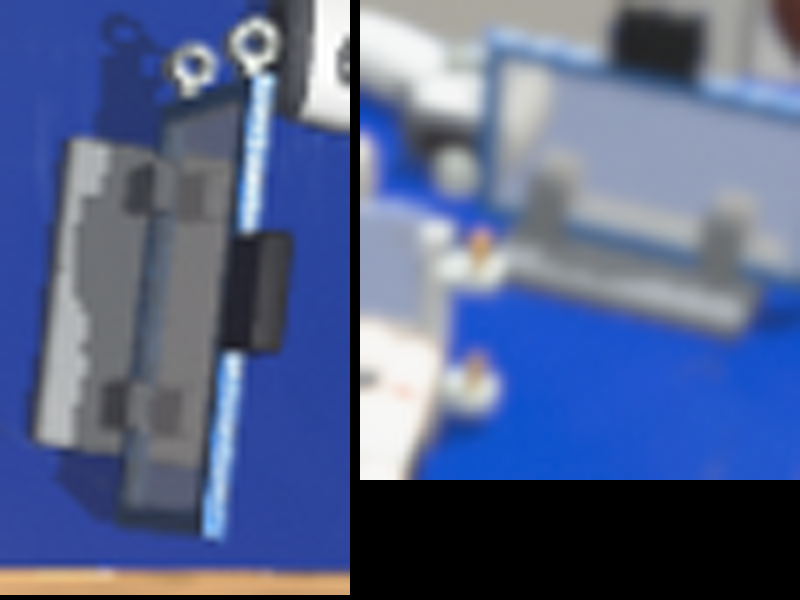

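Crop shows the door's rings at top, grip at about (260,290), pins brass. The two pin measurements agree (0.545,−0.036), so the reader yaw is about 4° and nest 2 is near (0.622,0.064). I'll start moving.

```bash
cat > go.py <<'E'
import sys; from h import *
def phi_of(q): y=q.as_matrix()[:,1]; return np.degrees(np.arctan2(y[1],y[0]))
def rot(phi):
    a=np.radians(phi); y=np.array([np.cos(a),np.sin(a),0]); z=np.array([0,0,-1.]); return R.from_matrix(np.c_[np.cross(y,z),y,z])
def main(*wps):
    st=manip.state(); w=st["eef_rot"]; q=R.from_quat(w[[1,2,3,0]]); p=st["tcp_pos"]
    print("t",round(st["clock"],2),"tcp",p.round(4),"phi",phi_of(q).round(2),"open",round(st["opening"],4),"F",st["wrist_force"].round(1),"tau",st["torque"].round(2),"q6",st["joint_pos"][5].round(2))
    for x,y,z,ph in wps: print("  ->",q.inv().apply(np.array([x,y,z])-p).round(4).tolist(),(q.inv()*rot(ph)).as_rotvec().round(3).tolist())
if __name__=="__main__": main(*[tuple(map(float,a.split(","))) for a in sys.argv[1:]])
E
python3 go.py .567,.375,.12,7.4 .567,.375,.005,7.4
```

```text
t 0.5 tcp [0.2829 0.5573 0.2313] phi 63.08 open 0.0856 F [ 0.1  0.2 -0.1] tau [-0.05 -0.04  0.02] q6 -0.13
  -> [-0.3358, -0.0339, 0.1113] [-0.0, 0.0, 0.972]
  -> [-0.3358, -0.0339, 0.2263] [-0.0, 0.0, 0.972]
```

Call:
{"method": "arm_command", "body": {
  "motion": [
    [[-0.04,-0.004,0.01,0,0,0.12,0.55],[-0.08,-0.008,0.02,0,0,0.24,0.55],[-0.12,-0.012,0.03,0,0,0.36,0.55],[-0.16,-0.016,0.045,0,0,0.48,0.55],[-0.2,-0.02,0.06,0,0,0.6,0.55],[-0.24,-0.024,0.08,0,0,0.72,0.55],[-0.28,-0.028,0.1,0,0,0.84,0.55],[-0.32,-0.032,0.11,0,0,0.96,0.55]]
  ]
}}

```text
clock: 1.17
tcp_pos: [0.5472, 0.3868, 0.1215]
eef_rot: [-0.001, 0.658, 0.753, -0.001]
wrist_force: [-0.4, 0.7, -1.4]
opening: 0.0384
```

```bash
python3 go.py .567,.375,.12,7.4 .567,.375,.02,7.4
```

```text
t 1.17 tcp [0.5472 0.3868 0.1215] phi 7.75 open 0.0384 F [-0.4  0.7 -1.4] tau [ 0.06 -0.02 -0.04] q6 0.36
  -> [-0.0144, 0.018, 0.0015] [-0.002, 0.001, 0.006]
  -> [-0.0143, 0.0182, 0.1015] [-0.002, 0.001, 0.006]
```

Call:
{"method": "arm_command", "body": {
  "motion": [
    [[-0.014,0.018,0.02,0,0,0.006,0.55],[-0.0145,0.018,0.05,0,0,0.006,0.55],[-0.0145,0.018,0.08,0,0,0.006,0.55],[-0.0145,0.018,0.1,0,0,0.006,0.55],[-0.0145,0.018,0.108,0,0,0.006,0.55],[-0.0145,0.018,0.108,0,0,0.006,0.55],[-0.0145,0.018,0.108,0,0,0.006,0.55],[-0.0145,0.018,0.108,0,0,0.006,0.55]]
  ]
}}

```text
clock: 1.83
tcp_pos: [0.5682, 0.3775, 0.018]
eef_rot: [0.001, 0.658, 0.753, 0.002]
wrist_force: [1.2, 0.3, -0.1]
opening: 0.0387
```

```bash
python3 go.py .567,.375,.005,7.4; python3 - <<'E'
from h import *
t=avg("top",3);s=avg("side",2)
im=np.zeros((600,800,3),np.uint8); im[:510,:420]=crop(t,195,265,190,275,6); im[:320,430:790]=crop(s,250,340,245,325,4); cv2.imwrite("pics/g1.png",im)
E
```

```text
t 1.83 tcp [0.5682 0.3775 0.018 ] phi 7.75 open 0.0387 F [ 1.2  0.3 -0.1] tau [0.06 0.01 0.01] q6 0.34
  -> [-0.0023, -0.0015, 0.013] [0.003, -0.001, 0.006]
```

View pics/g1.png

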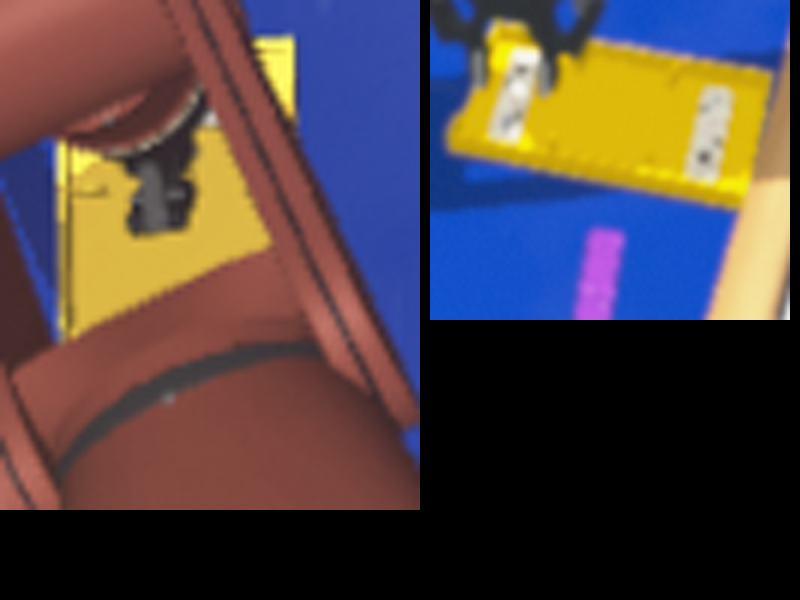

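The side crop shows the fingers straddling the far cassette. Its middle is near (515,95). Lower and grip.

Call:
{"method": "arm_command", "body": {
  "motion": [
    [[-0.002,-0.001,0.006,0,0,0.005,0.55],[-0.002,-0.001,0.01,0,0,0.005,0.55],[-0.002,-0.001,0.0125,0,0,0.005,0.55],[-0.002,-0.001,0.013,0,0,0.005,0.55],[-0.002,-0.001,0.013,0,0,0.005,0.65],[-0.002,-0.001,0.013,0,0,0.005,0.9],[-0.002,-0.001,0.013,0,0,0.005,0.9],[-0.002,-0.001,0.013,0,0,0.005,0.9]]
  ],
  "squeeze": 35
}}

```text
clock: 2.75
tcp_pos: [0.5665, 0.3747, 0.0034]
eef_rot: [0.0, 0.66, 0.752, 0.001]
wrist_force: [-0.0, 0.5, 4.8]
opening: 0.0194
```

```bash
python3 go.py .567,.375,.005,7.4 .567,.375,.13,7.4
```

```text
t 2.75 tcp [0.5665 0.3747 0.0034] phi 7.45 open 0.0194 F [-0.   0.5  4.8] tau [-0.04  0.02 -0.  ] q6 0.34
  -> [0.0003, 0.0005, -0.0016] [0.001, -0.0, 0.001]
  -> [0.0003, 0.0006, -0.1266] [0.001, -0.0, 0.001]
```

Call:
{"method": "arm_command", "body": {
  "motion": [
    [[0,0,-0.003,0,0,0,0.9],[0,0,-0.008,0,0,0,0.9],[0,0,-0.02,0,0,0,0.9],[0,0,-0.04,0,0,0,0.9],[0,0,-0.065,0,0,0,0.9],[0,0,-0.095,0,0,0,0.9],[0,0,-0.12,0,0,0,0.9],[0,0,-0.14,0,0,0,0.9]]
  ]
}}

```text
clock: 3.42
tcp_pos: [0.5668, 0.3748, 0.1464]
eef_rot: [0.001, 0.66, 0.752, 0.001]
wrist_force: [-0.2, 1.0, -0.2]
opening: 0.0195
```

```bash
python3 go.py .624,.016,.16,-86; python3 - <<'E'
from h import *
s=avg("side",3)
im=crop(s,230,370,130,290,4)[:600]; cv2.imwrite("pics/g2.png",im)
E
```

```text
t 3.42 tcp [0.5668 0.3748 0.1464] phi 7.45 open 0.0195 F [-0.2  1.  -0.2] tau [-0.01 -0.04  0.05] q6 0.34
  -> [-0.3631, 0.0103, -0.014] [0.001, -0.003, 1.631]
```

View pics/g2.png

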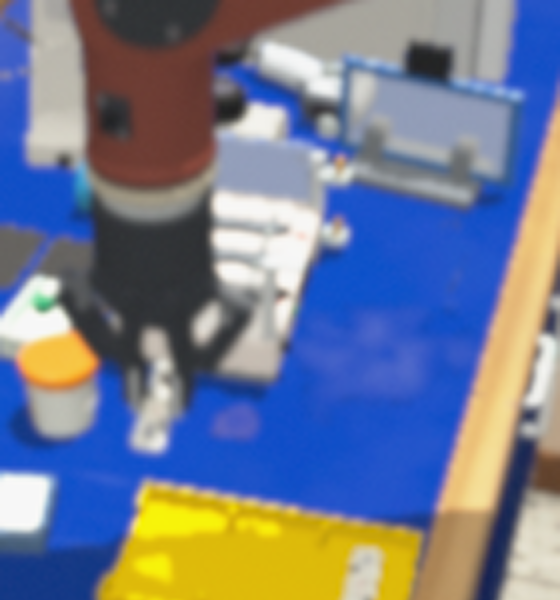

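Call:
{"method": "arm_command", "body": {
  "motion": [
    [[-0.02,0.001,-0.004,0,0,0.11,0.9],[-0.045,0.002,-0.008,0,0,0.22,0.9],[-0.075,0.003,-0.012,0,0,0.33,0.9],[-0.105,0.004,-0.014,0,0,0.44,0.9],[-0.135,0.005,-0.014,0,0,0.55,0.9],[-0.165,0.006,-0.014,0,0,0.66,0.9],[-0.195,0.007,-0.014,0,0,0.77,0.9],[-0.225,0.008,-0.014,0,0,0.88,0.9]]
  ]
}}

```text
clock: 4.23
tcp_pos: [0.6019, 0.1507, 0.1548]
eef_rot: [-0.0, 0.918, 0.397, -0.002]
wrist_force: [0.4, -0.1, 0.1]
opening: 0.0192
```

```bash
python3 go.py .6251,.0165,.16,-86
```

```text
t 4.23 tcp [0.6019 0.1507 0.1548] phi -43.28 open 0.0192 F [ 0.4 -0.1  0.1] tau [-0.05 -0.04 -0.03] q6 0.87
  -> [-0.0818, 0.1089, -0.0052] [-0.001, 0.003, 0.746]
```

Call:
{"method": "arm_command", "body": {
  "motion": [
    [[-0.01,0.015,-0.004,0,0,0.09,0.9],[-0.02,0.03,-0.005,0,0,0.19,0.9],[-0.035,0.047,-0.005,0,0,0.3,0.9],[-0.047,0.063,-0.005,0,0,0.41,0.9],[-0.059,0.079,-0.005,0,0,0.52,0.9],[-0.068,0.092,-0.005,0,0,0.62,0.9],[-0.072,0.096,-0.005,0,0,0.66,0.9],[-0.072,0.096,-0.005,0,0,0.66,0.9]]
  ]
}}

```text
clock: 4.9
tcp_pos: [0.6233, 0.0325, 0.1598]
eef_rot: [-0.0, 0.997, 0.079, -0.002]
wrist_force: [-0.3, 0.8, -0.2]
opening: 0.0195
```

```bash
python3 go.py .6251,.0165,.16,-86 .6251,.0165,.085,-86
```

```text
t 4.9 tcp [0.6233 0.0325 0.1598] phi -80.99 open 0.0195 F [-0.3  0.8 -0.2] tau [-0.04 -0.    0.03] q6 1.34
  -> [-0.0007, 0.0161, -0.0003] [-0.0, 0.003, 0.087]
  -> [-0.0005, 0.0161, 0.0747] [-0.0, 0.003, 0.087]
```

Call:
{"method": "arm_command", "body": {
  "motion": [
    [[0,0.008,0,0,0.003,0.045,0.9],[-0.0005,0.015,0,0,0.003,0.08,0.9],[-0.0005,0.016,0.01,0,0.003,0.087,0.9],[-0.0005,0.016,0.03,0,0.003,0.087,0.9],[-0.0005,0.016,0.055,0,0.003,0.087,0.9],[-0.0005,0.016,0.075,0,0.003,0.087,0.9],[-0.0005,0.016,0.085,0,0.003,0.087,0.9],[-0.0005,0.016,0.085,0,0.003,0.087,0.9]]
  ]
}}

```text
clock: 5.57
tcp_pos: [0.6234, 0.019, 0.0725]
eef_rot: [-0.001, 0.999, 0.037, -0.002]
wrist_force: [0.1, 0.1, -0.9]
opening: 0.0196
```

```bash
python3 go.py .6251,.0165,.075,-86; python3 - <<'E'
from h import *
t=avg("top",4);s=avg("side",4); np.savez("f1.npz",t=t,s=s)
im=np.zeros((600,800,3),np.uint8); im[:400,:400]=crop(t,300,380,150,230,5); im[:400,400:]=crop(s,255,335,150,230,5); cv2.imwrite("pics/n1.png",im)
E
```

```text
t 5.57 tcp [0.6234 0.019  0.0725] phi -85.71 open 0.0196 F [ 0.1  0.1 -0.9] tau [0.01 0.03 0.01] q6 1.4
  -> [0.0015, 0.0026, -0.0025] [-0.001, 0.004, 0.005]
```

View pics/n1.png

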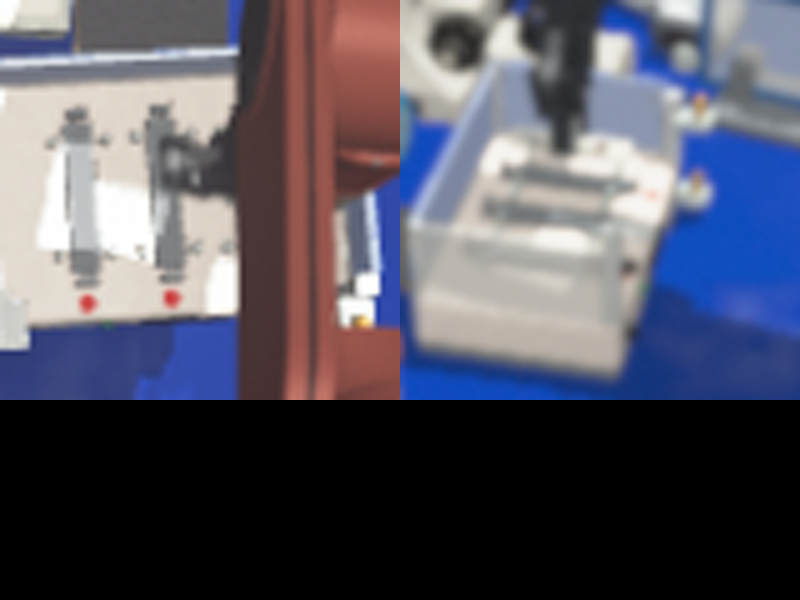

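The arm hides most of the nest from above. The side view shows the held cassette over the right nest. I'll correct laterally and lower with force checks.

Call:
{"method": "arm_command", "body": {
  "motion": [
    [[0.0008,0.0013,0,0,0.002,0.003,0.9],[0.0015,0.0026,0,0,0.004,0.005,0.9],[0.0015,0.0026,0.003,0,0.004,0.005,0.9],[0.0015,0.0026,0.006,0,0.004,0.005,0.9],[0.0015,0.0026,0.009,0,0.004,0.005,0.9],[0.0015,0.0026,0.012,0,0.004,0.005,0.9],[0.0015,0.0026,0.012,0,0.004,0.005,0.9],[0.0015,0.0026,0.012,0,0.004,0.005,0.9]]
  ]
}}

```text
clock: 6.63
tcp_pos: [0.6277, 0.0159, 0.0641]
eef_rot: [-0.0, 0.999, 0.034, 0.003]
wrist_force: [-0.8, -0.3, -0.3]
opening: 0.0193
```

```bash
python3 go.py .6251,.0163,.0535,-86
```

```text
t 6.63 tcp [0.6277 0.0159 0.0641] phi -86.05 open 0.0193 F [-0.8 -0.3 -0.3] tau [-0.04  0.06 -0.01] q6 1.4
  -> [-0.0026, -0.0006, 0.0106] [-0.0, -0.006, -0.001]
```

Call:
{"method": "arm_command", "body": {
  "motion": [
    [[0,0,0,0,0,0,0.9],[0,0,0,0,0,0,0.9],[0,0,0,0,0,0,0.9],[0,0,0,0,0,0,0.9],[0,0,0,0,0,0,0.9],[0,0,0,0,0,0,0.9],[0,0,0,0,0,0,0.9],[0,0,0,0,0,0,0.9]]
  ]
}}

```text
clock: 7.3
tcp_pos: [0.6281, 0.0158, 0.0647]
eef_rot: [-0.0, 0.999, 0.034, 0.004]
wrist_force: [-0.2, -0.1, -0.6]
opening: 0.0192
```

```bash
python3 go.py .6251,.0163,.0535,-86
```

```text
t 7.3 tcp [0.6281 0.0158 0.0647] phi -86.06 open 0.0192 F [-0.2 -0.1 -0.6] tau [-0.    0.03  0.  ] q6 1.4
  -> [-0.003, -0.0007, 0.0112] [-0.0, -0.007, -0.001]
```

Call:
{"method": "arm_command", "body": {
  "motion": [
    [[-0.0015,-0.0003,0,0,-0.003,0,0.9],[-0.003,-0.0006,0,0,-0.007,0,0.9],[-0.003,-0.0006,0.002,0,-0.007,0,0.9],[-0.003,-0.0006,0.004,0,-0.007,0,0.9],[-0.003,-0.0006,0.006,0,-0.007,0,0.9],[-0.003,-0.0006,0.0075,0,-0.007,0,0.9],[-0.003,-0.0006,0.0075,0,-0.007,0,0.9],[-0.003,-0.0006,0.0075,0,-0.007,0,0.9]]
  ]
}}

```text
clock: 7.97
tcp_pos: [0.6251, 0.0162, 0.0573]
eef_rot: [-0.0, 0.999, 0.034, -0.0]
wrist_force: [-1.1, 0.6, 4.2]
opening: 0.0194
```

```bash
python3 go.py .6251,.0163,.0535,-86
```

```text
t 7.97 tcp [0.6251 0.0162 0.0573] phi -86.06 open 0.0194 F [-1.1  0.6  4.2] tau [ 0.01  0.28 -0.01] q6 1.4
  -> [-0.0, -0.0001, 0.0038] [-0.0, 0.0, -0.001]
```

Contact came early, with a pitching moment consistent with the front end stop. Lift slightly, shift 2.5 mm back, retry.

Call:
{"method": "arm_command", "body": {
  "motion": [
    [[0,0,-0.002,0,0,0,0.9],[0.0015,0,-0.003,0,0,0,0.9],[0.0025,0,-0.003,0,0,0,0.9],[0.0025,0,-0.001,0,0,0,0.9],[0.0025,0,0.0005,0,0,0,0.9],[0.0025,0,0.0015,0,0,0,0.9],[0.0025,0,0.0025,0,0,0,0.9],[0.0025,0,0.0025,0,0,0,0.9]]
  ]
}}

```text
clock: 8.63
tcp_pos: [0.6272, 0.0164, 0.0541]
eef_rot: [-0.0, 0.999, 0.034, -0.0]
wrist_force: [-0.7, 0.1, 0.1]
opening: 0.0196
```

```bash
python3 go.py .6276,.0163,.0535,-86
```

```text
t 8.63 tcp [0.6272 0.0164 0.0541] phi -86.06 open 0.0196 F [-0.7  0.1  0.1] tau [ 0.    0.03 -0.  ] q6 1.4
  -> [0.0004, 0.0002, 0.0006] [-0.0, 0.001, -0.001]
```

Call:
{"method": "arm_command", "body": {
  "motion": [
    [[0,0,0.001,0,0,0,0.9],[0,0,0.001,0,0,0,0.85],[0,0,0.001,0,0,0,0.7],[0,0,0.001,0,0,0,0.62],[0,0,0.001,0,0,0,0.62],[0,0,0.001,0,0,0,0.62],[0,0,-0.01,0,0,0,0.62],[0,0,-0.03,0,0,0,0.62]]
  ]
}}

```text
clock: 9.3
tcp_pos: [0.6254, 0.0166, 0.0827]
eef_rot: [-0.0, 0.999, 0.034, -0.003]
wrist_force: [0.3, -0.0, -0.8]
opening: 0.0325
```

Call:
{"method": "arm_command", "body": {
  "motion": [
    [[0,0,-0.03,0,0,0,0.62],[0,0,-0.06,0,0,0,0.62],[-0.01,-0.04,-0.075,0,0,-0.08,0.6],[-0.02,-0.08,-0.08,0,0,-0.2,0.55],[-0.03,-0.12,-0.08,0,0,-0.32,0.55],[-0.05,-0.16,-0.08,0,0,-0.44,0.55],[-0.08,-0.2,-0.08,0,0,-0.56,0.55],[-0.11,-0.24,-0.08,0,0,-0.68,0.55]]
  ]
}}

```text
clock: 9.97
tcp_pos: [0.5143, 0.2338, 0.1659]
eef_rot: [-0.0, 0.93, 0.368, 0.001]
wrist_force: [0.3, 0.1, -1.2]
opening: 0.038
```

```bash
python3 - <<'E'
from h import *
t=avg("top",4);s=avg("side",4); np.savez("f2.npz",t=t,s=s)
im=np.zeros((560,800,3),np.uint8); im[:400,:400]=crop(t,300,380,150,230,5); im[:400,400:]=crop(s,255,335,150,230,5); cv2.imwrite("pics/n2.png",im)
T=Cam("top"); r,g,bl=[t[...,i] for i in range(3)]
m=np.zeros(r.shape,np.uint8); m[235:268,206:246]=((bl>120)&(r>140))[235:268,206:246]
n,l,st,ce=cv2.connectedComponentsWithStats(m)
for i in range(1,n):
    if st[i,4]>20:
        ys,xs=np.nonzero(l==i); rc=cv2.minAreaRect(np.c_[xs,ys].astype(np.float32)); print("cas",st[i].tolist(),T.plane([ce[i],rc[0]],.008).round(4),T.plane(cv2.boxPoints(rc),.008).round(4).tolist())
E
python3 go.py .424,.368,.12,4.8 
```

```text
cas [211, 253, 29, 9, 222] [[0.4235 0.3704 0.008 ]
 [0.4233 0.3703 0.008 ]] [[0.4343, 0.4111, 0.008], [0.4353, 0.3301, 0.008], [0.4124, 0.3296, 0.008], [0.4113, 0.4104, 0.008]]
t 10.37 tcp [0.5162 0.2311 0.1651] phi -47.23 open 0.0385 F [-0.6 -0.2 -0.7] tau [-0.   -0.01  0.  ] q6 1.11
  -> [0.0253, -0.1631, 0.045] [0.001, -0.0, -0.908]
```

View pics/n2.png

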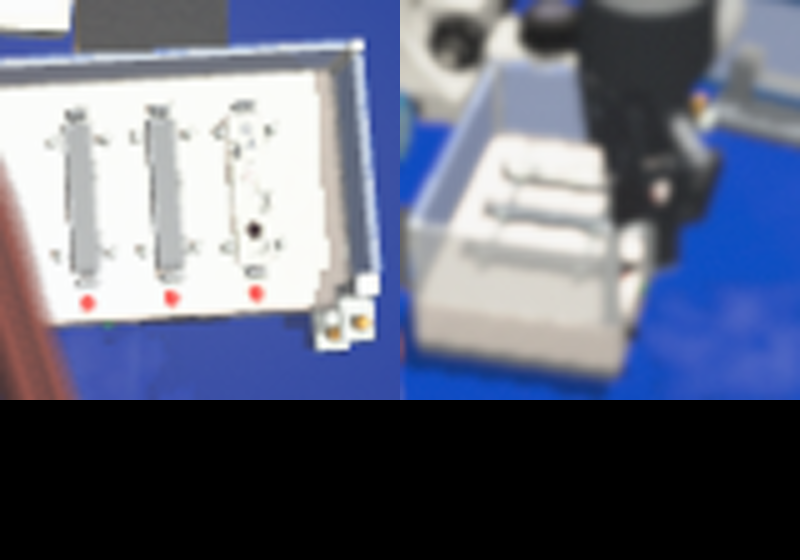

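Seated in the right nest, spot (255,230) at the front near the red dot. Next, the near cassette.

Call:
{"method": "arm_command", "body": {
  "motion": [
    [[0.003,-0.02,0.005,0,0,-0.11,0.55],[0.006,-0.04,0.01,0,0,-0.22,0.55],[0.01,-0.065,0.015,0,0,-0.34,0.55],[0.014,-0.09,0.02,0,0,-0.46,0.55],[0.018,-0.115,0.028,0,0,-0.58,0.55],[0.022,-0.14,0.036,0,0,-0.7,0.55],[0.025,-0.158,0.045,0,0,-0.82,0.55],[0.025,-0.163,0.045,0,0,-0.908,0.55]]
  ]
}}

```text
clock: 11.03
tcp_pos: [0.421, 0.3691, 0.1176]
eef_rot: [-0.001, 0.674, 0.739, -0.001]
wrist_force: [-0.9, -0.9, -0.3]
opening: 0.0387
```

```bash
python3 - <<'E'
from h import *
s=avg("side",4); f=np.load("f0.npz"); S=Cam("side")
for s_ in (f["s"],s):
    r,g,b=[s_[...,i] for i in range(3)]
    m=np.zeros(r.shape,np.uint8); m[255:300,295:335]=((b>125)&(r>125)&(g>125))[255:300,295:335]
    n,l,st,ce=cv2.connectedComponentsWithStats(m)
    for i in range(1,n):
        if st[i,4]>25:
            ys,xs=np.nonzero(l==i); rc=cv2.minAreaRect(np.c_[xs,ys].astype(np.float32)); vx,vy,x,y=cv2.fitLine(np.c_[xs,ys].astype(np.float32),2,0,.01,.01).ravel()
            e=S.plane([[x,y],[x+5*vx,y+5*vy]],.008);d=e[1]-e[0]
            print(st[i].tolist(),S.plane([ce[i]],.008).round(4),"len dir",np.degrees(np.arctan2(d[1],d[0])).round(1))
E
python3 go.py .424,.368,.02,4.8 
```

```text
[295, 255, 40, 9, 59] [[0.4542 0.3011 0.008 ]] len dir -177.6
[313, 266, 13, 25, 219] [[0.4221 0.3718 0.008 ]] len dir -85.3
[327, 271, 8, 29, 84] [[0.378  0.4026 0.008 ]] len dir -83.3
[295, 255, 38, 8, 51] [[0.458  0.3013 0.008 ]] len dir -177.6
[314, 267, 11, 24, 176] [[0.4223 0.3726 0.008 ]] len dir -85.0
t 11.23 tcp [0.4236 0.3679 0.1199] phi 4.68 open 0.0383 F [ 0.3  0.6 -0.1] tau [ 0.   -0.03  0.03] q6 0.49
  -> [0.0, 0.0004, 0.0999] [0.0, -0.0, -0.002]
```

Call:
{"method": "arm_command", "body": {
  "motion": [
    [[0,0,0.025,0,0,0,0.55],[0,0,0.055,0,0,0,0.55],[0,0,0.085,0,0,0,0.55],[0,0,0.105,0,0,0,0.55],[0,0,0.112,0,0,0,0.55],[0,0,0.1155,0,0,0,0.55],[0,0,0.1155,0,0,0,0.55],[0,0,0.1155,0,0,0,0.55]]
  ]
}}

```text
clock: 11.9
tcp_pos: [0.424, 0.369, 0.0058]
eef_rot: [0.0, 0.677, 0.736, 0.001]
wrist_force: [0.4, 0.3, -0.6]
opening: 0.0385
```

Call:
{"method": "arm_command", "body": {
  "motion": [
    [[0,0,0,0,0,0,0.6],[0,0,0,0,0,0,0.7],[0,0,0,0,0,0,0.9],[0,0,0,0,0,0,0.9],[0,0,0,0,0,0,0.9],[0,0,0,0,0,0,0.9],[0,0,-0.003,0,0,0,0.9],[0,0,-0.008,0,0,0,0.9]]
  ]
}}

```text
clock: 12.57
tcp_pos: [0.4222, 0.3685, 0.0123]
eef_rot: [-0.0, 0.676, 0.737, -0.0]
wrist_force: [0.6, 0.4, -0.1]
opening: 0.0189
```

```bash
python3 go.py .5,.3,.16,40 .62,.112,.16,94
```

```text
t 12.57 tcp [0.4222 0.3685 0.0123] phi 4.93 open 0.0189 F [ 0.6  0.4 -0.1] tau [-0.04  0.07 -0.02] q6 0.49
  -> [-0.0749, 0.0716, -0.1477] [-0.001, -0.0, -0.612]
  -> [-0.2726, 0.175, -0.1477] [-0.0, -0.0, -1.555]
```

Call:
{"method": "arm_command", "body": {
  "motion": [
    [[0,0,-0.02,0,0,0,0.9],[0,0,-0.045,0,0,0,0.9],[-0.005,0.005,-0.075,0,0,-0.06,0.9],[-0.015,0.015,-0.105,0,0,-0.17,0.9],[-0.03,0.03,-0.13,0,0,-0.28,0.9],[-0.05,0.045,-0.145,0,0,-0.39,0.9],[-0.07,0.062,-0.148,0,0,-0.5,0.9],[-0.09,0.078,-0.148,0,0,-0.61,0.9]]
  ]
}}

```text
clock: 13.23
tcp_pos: [0.5099, 0.2855, 0.1633]
eef_rot: [0.002, 0.421, 0.907, 0.002]
wrist_force: [0.6, -0.3, -0.3]
opening: 0.0186
```

```bash
python3 go.py .62,.112,.16,94
```

```text
t 13.23 tcp [0.5099 0.2855 0.1633] phi 40.23 open 0.0186 F [ 0.6 -0.3 -0.3] tau [ 0.02  0.02 -0.04] q6 -0.33
  -> [-0.2036, -0.028, 0.0034] [0.004, 0.003, -0.938]
```

Call:
{"method": "arm_command", "body": {
  "motion": [
    [[-0.02,-0.002,0,0,0,-0.11,0.9],[-0.045,-0.005,0.001,0,0,-0.22,0.9],[-0.075,-0.01,0.002,0,0,-0.34,0.9],[-0.105,-0.014,0.003,0,0,-0.46,0.9],[-0.135,-0.018,0.003,0,0,-0.58,0.9],[-0.165,-0.022,0.003,0,0,-0.7,0.9],[-0.185,-0.025,0.003,0,0,-0.82,0.9],[-0.195,-0.027,0.003,0,0,-0.91,0.9]]
  ]
}}

```text
clock: 13.9
tcp_pos: [0.6135, 0.116, 0.1576]
eef_rot: [0.0, -0.02, 1.0, -0.0]
wrist_force: [0.6, 0.5, -0.7]
opening: 0.0185
```

Call:
{"method": "arm_command", "body": {
  "motion": [
    [[0,0,0,0,0,0,0.9],[0,0,0,0,0,0,0.9],[0,0,0,0,0,0,0.9],[0,0,0,0,0,0,0.9],[0,0,0,0,0,0,0.9],[0,0,0,0,0,0,0.9],[0,0,0,0,0,0,0.9],[0,0,0,0,0,0,0.9]]
  ]
}}

```text
clock: 14.57
tcp_pos: [0.6121, 0.1191, 0.1572]
eef_rot: [0.0, -0.018, 1.0, 0.0]
wrist_force: [-0.4, 0.1, -0.1]
opening: 0.0186
```

```bash
python3 go.py .620,.1122,.068,94
```

```text
t 14.57 tcp [0.6121 0.1191 0.1572] phi 92.03 open 0.0186 F [-0.4  0.1 -0.1] tau [-0.01 -0.04 -0.02] q6 -1.54
  -> [-0.0076, -0.0072, 0.0892] [0.0, 0.0, -0.034]
```

Call:
{"method": "arm_command", "body": {
  "motion": [
    [[-0.004,-0.004,0,0,0,-0.02,0.9],[-0.0076,-0.0072,0.005,0,0,-0.034,0.9],[-0.0076,-0.0072,0.02,0,0,-0.034,0.9],[-0.0076,-0.0072,0.04,0,0,-0.034,0.9],[-0.0076,-0.0072,0.06,0,0,-0.034,0.9],[-0.0076,-0.0072,0.075,0,0,-0.034,0.9],[-0.0076,-0.0072,0.085,0,0,-0.034,0.9],[-0.0076,-0.0072,0.089,0,0,-0.034,0.9]]
  ]
}}

```text
clock: 15.23
tcp_pos: [0.6187, 0.1115, 0.0657]
eef_rot: [-0.002, -0.034, 0.999, 0.0]
wrist_force: [-0.9, 0.0, 0.2]
opening: 0.0185
```

Call:
{"method": "arm_command", "body": {
  "motion": [
    [[0,0,0,0,0,0,0.9],[0,0,0,0,0,0,0.9],[0,0,0,0,0,0,0.9],[0,0,0,0,0,0,0.9],[0,0,0,0,0,0,0.9],[0,0,0,0,0,0,0.9],[0,0,0,0,0,0,0.9],[0,0,0,0,0,0,0.9]]
  ]
}}

```text
clock: 15.9
tcp_pos: [0.6202, 0.1118, 0.0684]
eef_rot: [0.0, -0.035, 0.999, 0.0]
wrist_force: [0.1, -0.1, 0.2]
opening: 0.0187
```

```bash
python3 go.py .620,.1122,.059,94
```

```text
t 15.9 tcp [0.6202 0.1118 0.0684] phi 93.97 open 0.0187 F [ 0.1 -0.1  0.2] tau [-0.03 -0.01  0.02] q6 -1.59
  -> [0.0002, 0.0004, 0.0094] [0.0, 0.0, -0.001]
```

Call:
{"method": "arm_command", "body": {
  "motion": [
    [[0,0.0004,0.004,0,0,0,0.9],[0,0.0004,0.007,0,0,0,0.9],[0,0.0004,0.009,0,0,0,0.9],[0,0.0004,0.0105,0,0,0,0.9],[0,0.0004,0.0115,0,0,0,0.9],[0,0.0004,0.012,0,0,0,0.9],[0,0.0004,0.012,0,0,0,0.9],[0,0.0004,0.012,0,0,0,0.9]]
  ]
}}

```text
clock: 16.57
tcp_pos: [0.6202, 0.1122, 0.0562]
eef_rot: [0.0, -0.035, 0.999, 0.0]
wrist_force: [0.3, 0.4, -0.2]
opening: 0.0185
```

```bash
python3 go.py .620,.1122,.054,94
```

```text
t 16.57 tcp [0.6202 0.1122 0.0562] phi 93.97 open 0.0185 F [ 0.3  0.4 -0.2] tau [-0.   -0.02 -0.01] q6 -1.59
  -> [0.0002, 0.0001, 0.0022] [0.0, 0.0, -0.001]
```

Call:
{"method": "arm_command", "body": {
  "motion": [
    [[0,0,0.001,0,0,0,0.9],[0,0,0.002,0,0,0,0.9],[0,0,0.0025,0,0,0,0.9],[0,0,0.0025,0,0,0,0.8],[0,0,0.0025,0,0,0,0.62],[0,0,0.0025,0,0,0,0.62],[0,0,0.0025,0,0,0,0.62],[0,0,0.0025,0,0,0,0.62]]
  ]
}}

```text
clock: 17.23
tcp_pos: [0.6199, 0.1121, 0.0533]
eef_rot: [-0.0, -0.035, 0.999, 0.0]
wrist_force: [0.0, 0.1, 0.8]
opening: 0.0322
```

Call:
{"method": "arm_command", "body": {
  "motion": [
    [[0,0,-0.01,0,0,0,0.62],[0,0,-0.03,0,0,0,0.62],[0,0,-0.06,0,0,0,0.62],[0,0,-0.1,0,0,0,0.6],[0.03,0,-0.14,0,0,0,0.6],[0.07,0,-0.17,0,0,0,0.6],[0.11,0,-0.19,0,0,0,0.5],[0.15,0,-0.2,0,0,0,0.5]]
  ]
}}

```text
clock: 17.9
tcp_pos: [0.4877, 0.1028, 0.2512]
eef_rot: [0.002, -0.035, 0.999, 0.0]
wrist_force: [0.2, 0.1, 0.6]
opening: 0.0429
```

```bash
python3 go.py; python3 - <<'E'
from h import *
t=avg("top",6);s=avg("side",6); np.savez("f3.npz",t=t,s=s)
im=np.zeros((560,800,3),np.uint8); im[:400,:400]=crop(t,290,370,150,230,5); im[:400,400:]=crop(s,245,325,150,230,5); cv2.imwrite("pics/n3.png",im)
E
```

```text
t 17.9 tcp [0.4877 0.1028 0.2512] phi 93.96 open 0.0429 F [0.2 0.1 0.6] tau [ 0.02 -0.05  0.04] q6 -1.59
```

View pics/n3.png

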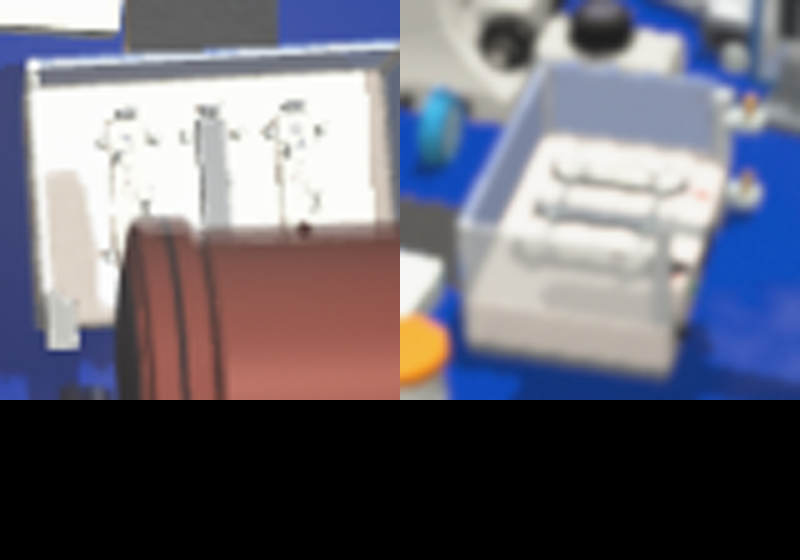

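Both cassettes look seated: side view, left and right nests filled, middle empty. Now measure the door from the clean first frame.

```bash
python3 - <<'E'
from h import *
f=np.load("f0.npz"); t,s=f["t"],f["s"]; T,S=Cam("top"),Cam("side")
c=lambda x,y:(395+(x+.5)/7-.5,190+(y+.5)/7-.5)
print("rings",T.plane([c(190,66)],.036).round(4),T.plane([c(254,43)],.101).round(4))
r,g,b=[t[...,i] for i in range(3)]
# bright top edge line
m=np.zeros(r.shape,bool); m[201:268,422:437]=((g>150)&(b>200))[201:268,422:437]
p=np.argwhere(m)[:,::-1].astype(np.float32); p=p[(p[:,1]<222)|(p[:,1]>241)]
vx,vy,x,y=cv2.fitLine(p,cv2.DIST_HUBER,0,.01,.01).ravel(); k=[(x+vx/vy*(v-y),v) for v in (201.,231.,267.)]
e=T.plane(k,.112); d=e[2]-e[0]; print("edge",len(p),e.round(4).tolist(),"dir",np.degrees(np.arctan2(d[1],d[0])).round(2))
# grip top face corners (crop estimate)
q=[c(257,231),c(292,231),c(277,352),c(245,352)]; G=T.plane(q,.144); print("grip",G.round(4).tolist(),G.mean(0).round(4))
# side view: grip centre
cs=lambda x,y:(300+(x-360+.5)/8-.5,140+(y+.5)/8-.5)
print("grip tri",tri(T,c(268,292),S,cs(658,12)))
print("cup",T.plane([(375/1.4,226/1.4)],.064).round(3))
E
python3 go.py .495,-.17,.20,0
```

```text
rings [[ 0.5968 -0.1956  0.036 ]] [[ 0.5973 -0.1969  0.101 ]]
edge 114 [[0.5814, -0.1952, 0.112], [0.5005, -0.184, 0.112], [0.4053, -0.171, 0.112]] dir 172.17
grip [[0.5208, -0.1789, 0.144], [0.5209, -0.192, 0.144], [0.4761, -0.1851, 0.144], [0.476, -0.1732, 0.144]] [ 0.4985 -0.1823  0.144 ]
grip tri (array([ 0.49794041, -0.18281252,  0.14313203]), np.float64(0.0006656955235327133))
cup [[0.694 0.249 0.064]]
t 18.5 tcp [0.4878 0.1029 0.2468] phi 93.96 open 0.0429 F [ 0.4 -0.7  0.7] tau [ 0.    0.02 -0.04] q6 -1.59
  -> [0.0116, -0.2727, 0.0468] [-0.001, -0.002, 1.64]
```

Call:
{"method": "arm_command", "body": {
  "motion": [
    [[0,-0.02,0,0,0,0.03,0.5],[0,-0.05,0,0,0,0.06,0.5],[-0.001,-0.085,0,0,0,0.1,0.5],[-0.003,-0.12,0.005,0,0,0.14,0.5],[-0.005,-0.16,0.01,0,0,0.18,0.5],[-0.007,-0.2,0.02,0,0,0.205,0.5],[-0.009,-0.24,0.03,0,0,0.205,0.5],[-0.01,-0.27,0.035,0,0,0.205,0.5]]
  ]
}}

```text
clock: 19.17
tcp_pos: [0.5158, -0.1687, 0.211]
eef_rot: [-0.001, 0.069, 0.998, 0.0]
wrist_force: [-0.4, -0.5, -0.1]
opening: 0.0428
```

Call:
{"method": "arm_command", "body": {
  "motion": [
    [[0,-0.005,0.005,0,0,0,0.5],[0,-0.01,0.01,0,0,0,0.5],[0,-0.015,0.012,0,0,0,0.5],[0,-0.015,0.012,0,0,0,0.5],[0,-0.015,0.012,0,0,0,0.5],[0,-0.015,0.012,0,0,0,0.5],[0,-0.015,0.012,0,0,0,0.5],[0,-0.015,0.012,0,0,0,0.5]]
  ]
}}

```text
clock: 19.83
tcp_pos: [0.5146, -0.1799, 0.2012]
eef_rot: [0.0, 0.067, 0.998, -0.0]
wrist_force: [0.5, -0.4, -1.2]
opening: 0.0427
```

```bash
python3 go.py .498,-.1826,.116,82.2
```

```text
t 19.83 tcp [ 0.5146 -0.1799  0.2012] phi 82.29 open 0.0427 F [ 0.5 -0.4 -1.2] tau [-0.02  0.02 -0.  ] q6 -1.92
  -> [0.0161, -0.0049, 0.0852] [-0.0, 0.001, 0.002]
```

Call:
{"method": "arm_command", "body": {
  "motion": [
    [[0.008,-0.0025,0,0,0,0.002,0.5],[0.016,-0.005,0,0,0,0.002,0.5],[0.016,-0.005,0.015,0,0,0.002,0.5],[0.016,-0.005,0.035,0,0,0.002,0.5],[0.016,-0.005,0.055,0,0,0.002,0.5],[0.016,-0.005,0.072,0,0,0.002,0.5],[0.016,-0.005,0.082,0,0,0.002,0.5],[0.016,-0.005,0.085,0,0,0.002,0.5]]
  ]
}}

```text
clock: 20.5
tcp_pos: [0.4959, -0.1828, 0.1137]
eef_rot: [-0.002, 0.069, 0.998, 0.001]
wrist_force: [0.0, 0.6, -0.1]
opening: 0.0422
```

Call:
{"method": "arm_command", "body": {
  "motion": [
    [[0,0,0,0,0,0,0.5],[0,0,0,0,0,0,0.5],[0,0,0,0,0,0,0.7],[0,0,0,0,0,0,0.9],[0,0,0,0,0,0,1],[0,0,0,0,0,0,1],[0,0,0,0,0,0,1],[0,0,0,0,0,0,1]]
  ],
  "squeeze": 60
}}

```text
clock: 21.17
tcp_pos: [0.4985, -0.1839, 0.117]
eef_rot: [0.001, 0.069, 0.998, -0.0]
wrist_force: [0.2, -0.4, 5.2]
opening: 0.0131
```

```bash
python3 go.py .498,-.1826,.18,82.2
```

```text
t 21.17 tcp [ 0.4985 -0.1839  0.117 ] phi 82.11 open 0.0131 F [ 0.2 -0.4  5.2] tau [-0.08  0.14 -0.01] q6 -1.93
  -> [0.0006, 0.0011, -0.063] [-0.001, 0.002, -0.002]
```

Call:
{"method": "arm_command", "body": {
  "motion": [
    [[0,0,-0.003,0,0,0,1],[0,0,-0.008,0,0,0,1],[0,0,-0.016,0,0,0,1],[0,0,-0.026,0,0,0,1],[0,0,-0.037,0,0,0,1],[0,0,-0.05,0,0,0,1],[0,0,-0.062,0,0,0,1],[0,0,-0.07,0,0,0,1]]
  ]
}}

```text
clock: 21.83
tcp_pos: [0.4984, -0.1837, 0.1881]
eef_rot: [0.001, 0.069, 0.998, -0.0]
wrist_force: [0.5, -0.8, -2.7]
opening: 0.0129
```

Call:
{"method": "arm_command", "body": {
  "motion": [
    [[0,0,0,0,0,0,1],[0,0,0,0,0,0,1],[0,0,0,0,0,0,1],[0,0,0,0,0,0,1],[0,0,0,0,0,0,1],[0,0,0,0,0,0,1],[0,0,0,0,0,0,1],[0,0,0,0,0,0,1]]
  ]
}}

```text
clock: 22.5
tcp_pos: [0.4976, -0.1833, 0.1854]
eef_rot: [-0.0, 0.069, 0.998, 0.0]
wrist_force: [-0.6, 0.3, -2.6]
opening: 0.013
```

```bash
python3 go.py .39,-.02,.187,82.2; python3 - <<'E'
from h import *
s=avg("side",4); t=avg("top",4); np.savez("f4.npz",t=t,s=s)
im=np.zeros((560,800,3),np.uint8); im[:480,:360]=crop(t,385,445,180,260,6); im[:480,370:790]=crop(s,300,370,120,200,6); cv2.imwrite("pics/d1.png",im)
E
```

```text
t 22.5 tcp [ 0.4976 -0.1833  0.1854] phi 82.1 open 0.013 F [-0.6  0.3 -2.6] tau [0.02 0.01 0.02] q6 -1.93
  -> [0.129, 0.147, -0.0015] [0.0, -0.001, -0.002]
```

View pics/d1.png

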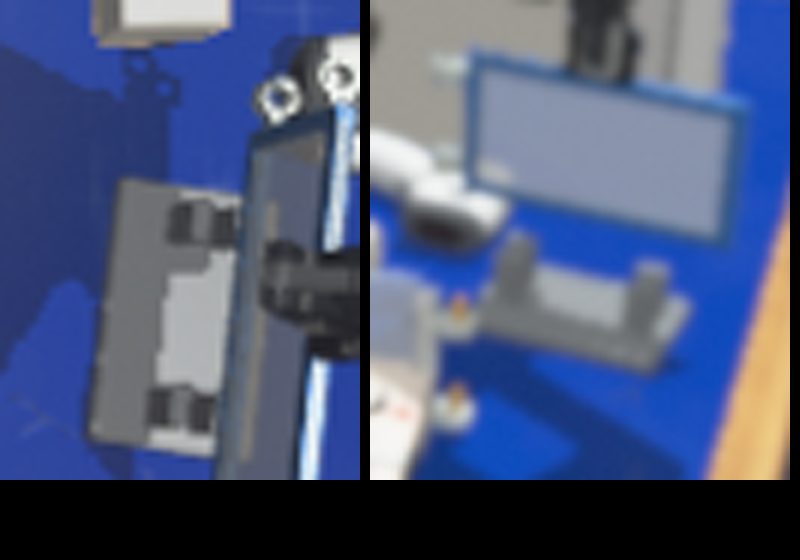

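Door held and clear of the stand. In the crop the rings are at (279,98) and (341,75). Carry it to in front of the pins.

Call:
{"method": "arm_command", "body": {
  "motion": [
    [[0.015,0.003,0,0,0,0,1],[0.04,0.01,0,0,0,0,1],[0.068,0.025,0,0,0,0,1],[0.09,0.05,0,0,0,0,1],[0.105,0.08,0,0,0,0,1],[0.115,0.11,0,0,0,0,1],[0.12,0.135,0,0,0,0,1],[0.122,0.144,0,0,0,0,1]]
  ]
}}

```text
clock: 23.57
tcp_pos: [0.396, -0.0213, 0.1859]
eef_rot: [0.0, 0.068, 0.998, 0.001]
wrist_force: [1.1, 0.4, -3.8]
opening: 0.0132
```

Call:
{"method": "arm_command", "body": {
  "motion": [
    [[0,0,0.005,0,0,0,1],[0,0,0.012,0,0,0,1],[0,0,0.02,0,0,0,1],[0,0,0.03,0,0,0,1],[0,0,0.036,0,0,0,1],[0,0,0.04,0,0,0,1],[0,0,0.04,0,0,0,1],[0,0,0.04,0,0,0,1]]
  ]
}}

```text
clock: 24.23
tcp_pos: [0.3964, -0.0242, 0.1453]
eef_rot: [-0.001, 0.069, 0.998, 0.0]
wrist_force: [0.1, -0.8, -1.6]
opening: 0.0132
```

```bash
python3 go.py .396,-.023,.1415,82.2; python3 - <<'E'
from h import *
T,S=Cam("top"),Cam("side"); c=lambda x,y:(385+(x+.5)/6-.5,180+(y+.5)/6-.5)
print("rings prev",T.plane([c(279,98)],.105).round(4),T.plane([c(341,75)],.170).round(4))
s=avg("side",4); t=avg("top",4); np.savez("f5.npz",t=t,s=s)
im=np.zeros((600,800,3),np.uint8); im[:600,:400]=crop(t,342,392,195,270,8); im[:600,400:]=crop(s,310,360,135,210,8); cv2.imwrite("pics/d2.png",im)
E
python3 go.py
```

```text
t 24.23 tcp [ 0.3964 -0.0242  0.1453] phi 82.07 open 0.0132 F [ 0.1 -0.8 -1.6] tau [ 0.    0.01 -0.01] q6 -1.69
  -> [0.0006, 0.0012, 0.0038] [0.0, -0.001, -0.002]
rings prev [[ 0.5962 -0.1959  0.105 ]] [[ 0.597  -0.1971  0.17  ]]
t 24.63 tcp [ 0.3968 -0.024   0.146 ] phi 82.11 open 0.0131 F [ 0.3 -0.4 -4. ] tau [0.   0.03 0.03] q6 -1.69
```

View pics/d2.png

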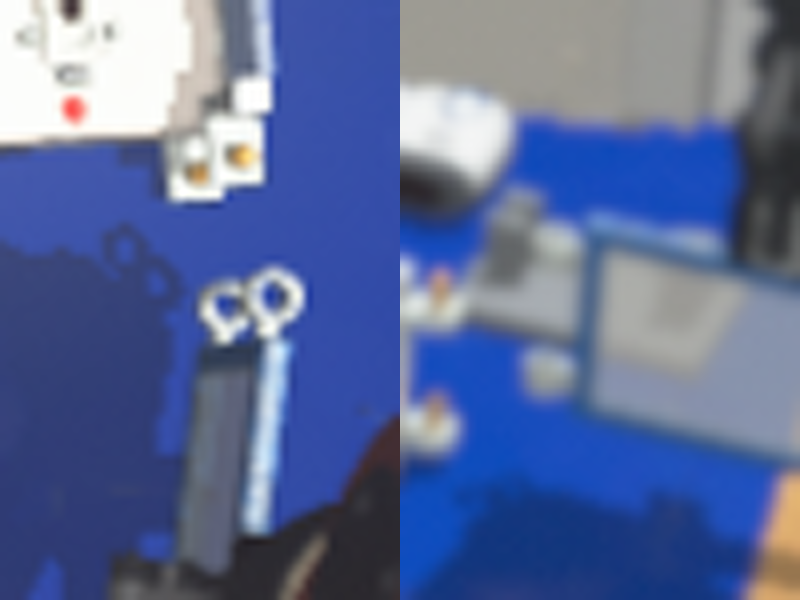

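Very clear view: low ring (224,310), high ring (274,297), low pin (198,172), high pin (241,155). I'll convert them.

```bash
python3 - <<'E'
from h import *
T,S=Cam("top"),Cam("side"); t=np.load("f5.npz")["t"]
c=lambda x,y:(342+(x+.5)/8-.5,195+(y+.5)/8-.5)
print("rings",T.plane([c(224,311)],.0655).round(4),T.plane([c(274,297)],.1305).round(4))
r,g,b=[t[...,i] for i in range(3)]
# pins: brass weight
for z,(x,y) in((.034,(198,172)),(.099,(241,155))):
    u,v=map(int,np.round(c(x,y))); w=np.clip((r-b)[v-2:v+3,u-2:u+3]-30,0,None); yy,xx=np.mgrid[v-2:v+3,u-2:u+3]; p=((xx*w).sum()/w.sum(),(yy*w).sum()/w.sum())
    print("pin",p,T.plane([p],z).round(4))
# high ring: bright (non-blue) weight, circle fit on the outer rim
u,v=c(274,297); yy,xx=np.mgrid[int(v)-5:int(v)+6,int(u)-5:int(u)+6]; w=r[yy,xx]; print(w.round().astype(int))
E
python3 go.py
```

```text
rings [[ 0.4942 -0.0362  0.0655]] [[ 0.496  -0.0374  0.1305]]
pin (np.float64(366.47812166488796), np.float64(216.37246531483459)) [[ 0.5445 -0.0352  0.034 ]]
pin (np.float64(371.9679012345679), np.float64(214.0641975308642)) [[ 0.5451 -0.0355  0.099 ]]
[[ 56  56  56  54  55  55  55  55  55  55  54]
 [ 56  55  54  55  56  54  54  55  54  54  54]
 [ 54  55  55  57  78 119 134 100  62  53  54]
 [ 77  75  66 107 149 184 201 182 150  75  53]
 [138 150 115 170 198 128 114 200 228 151  53]
 [162 190 157 174 166  54  63 100 211 218  52]
 [ 62  84 128 189 178  57  63  87 201 214  52]
 [ 59  85 113 189 213 129 105 150 197 163  53]
 [103 144 158 139 201 214 186 206 199  83  52]
 [193 210 203 100 174 237 225 139  76  53  53]
 [232 168  99  70 184 238 196  68  54  54  53]]
t 24.63 tcp [ 0.3968 -0.024   0.146 ] phi 82.11 open 0.0131 F [ 0.3 -0.4 -4. ] tau [0.   0.03 0.03] q6 -1.69
```

```bash
python3 go.py .4465,-.0225,.142,82.1
```

```text
t 24.63 tcp [ 0.3968 -0.024   0.146 ] phi 82.11 open 0.0131 F [ 0.3 -0.4 -4. ] tau [0.   0.03 0.03] q6 -1.69
  -> [-0.049, 0.0083, 0.004] [0.0, 0.001, 0.0]
```

Call:
{"method": "arm_command", "body": {
  "motion": [
    [[-0.005,0.001,0.002,0,0,0,1],[-0.012,0.002,0.004,0,0,0,1],[-0.02,0.0035,0.004,0,0,0,1],[-0.03,0.005,0.004,0,0,0,1],[-0.038,0.0065,0.004,0,0,0,1],[-0.045,0.0075,0.004,0,0,0,1],[-0.048,0.008,0.004,0,0,0,1],[-0.049,0.0083,0.004,0,0,0,1]]
  ]
}}

```text
clock: 25.3
tcp_pos: [0.4469, -0.0224, 0.1416]
eef_rot: [-0.0, 0.069, 0.998, 0.0]
wrist_force: [-0.5, -0.5, -3.2]
opening: 0.013
```

Call:
{"method": "arm_command", "body": {
  "motion": [
    [[0,0,0,0,0,0,1],[0,0,0,0,0,0,1],[0,0,0,0,0,0,1],[0,0,0,0,0,0,1],[0,0,0,0,0,0,1],[0,0,0,0,0,0,1],[0,0,0,0,0,0,1],[0,0,0,0,0,0,1]]
  ]
}}

```text
clock: 25.97
tcp_pos: [0.4463, -0.0225, 0.1418]
eef_rot: [0.0, 0.069, 0.998, 0.0]
wrist_force: [0.2, -0.7, -2.1]
opening: 0.0129
```

```bash
python3 go.py .4465,-.0225,.142,82.1; python3 - <<'E'
from h import *
s=avg("side",4); t=avg("top",4); np.savez("f6.npz",t=t,s=s)
im=np.zeros((600,800,3),np.uint8); im[:480,:400]=crop(t,355,387,198,236,12.5)[:480]; im[:600,400:]=crop(s,312,344,150,198,12.5); cv2.imwrite("pics/d3.png",im)
E
```

```text
t 25.97 tcp [ 0.4463 -0.0225  0.1418] phi 82.1 open 0.0129 F [ 0.2 -0.7 -2.1] tau [ 0.06 -0.02 -0.03] q6 -1.66
  -> [-0.0002, 0.0001, -0.0002] [0.0, 0.0, 0.0]Traceback (most recent call last):
  File "<stdin>", line 3, in <module>
ValueError: could not broadcast input array from shape (475,400,3) into shape (480,400,3)
```

Call:
{"method": "arm_command", "body": {
  "motion": [
    [[0,0,0.003,0,0,0,1],[0,0,0.006,0,0,0,1],[0,0,0.008,0,0,0,1],[0,0,0.009,0,0,0,1],[0,0,0.01,0,0,0,1],[0,0,0.011,0,0,0,1],[0,0,0.012,0,0,0,1],[0,0,0.0125,0,0,0,1]]
  ]
}}

```text
clock: 27.03
tcp_pos: [0.4463, -0.0225, 0.1291]
eef_rot: [-0.0, 0.069, 0.998, 0.0]
wrist_force: [-0.8, -0.2, -3.5]
opening: 0.0129
```

```bash
python3 go.py .4465,-.0225,.125,82.1
```

```text
t 27.03 tcp [ 0.4463 -0.0225  0.1291] phi 82.1 open 0.0129 F [-0.8 -0.2 -3.5] tau [0.04 0.   0.03] q6 -1.66
  -> [-0.0002, -0.0, 0.0041] [0.0, -0.0, 0.0]
```

Call:
{"method": "arm_command", "body": {
  "motion": [
    [[0,0,0.001,0,0,0,1],[0,0,0.002,0,0,0,1],[0,0,0.003,0,0,0,1],[0,0,0.0035,0,0,0,1],[0,0,0.004,0,0,0,1],[0,0,0.0045,0,0,0,1],[0,0,0.005,0,0,0,1],[0,0,0.005,0,0,0,1]]
  ]
}}

```text
clock: 27.7
tcp_pos: [0.4462, -0.0225, 0.1241]
eef_rot: [-0.0, 0.069, 0.998, 0.0]
wrist_force: [0.4, -0.3, -2.7]
opening: 0.0127
```

```bash
python3 go.py .4465,-.0225,.1145,82.1; python3 - <<'E'
from h import *
s=avg("side",4); t=avg("top",4); np.savez("f7.npz",t=t,s=s)
im=np.zeros((600,800,3),np.uint8); im[:475,:400]=crop(t,355,387,198,236,12.5); im[:600,400:]=crop(s,312,344,150,198,12.5); cv2.imwrite("pics/d3.png",im)
E
```

```text
t 27.7 tcp [ 0.4462 -0.0225  0.1241] phi 82.11 open 0.0127 F [ 0.4 -0.3 -2.7] tau [0.02 0.02 0.01] q6 -1.66
  -> [-0.0003, 0.0, 0.0096] [0.0, -0.0, 0.0]
```

View pics/d3.png

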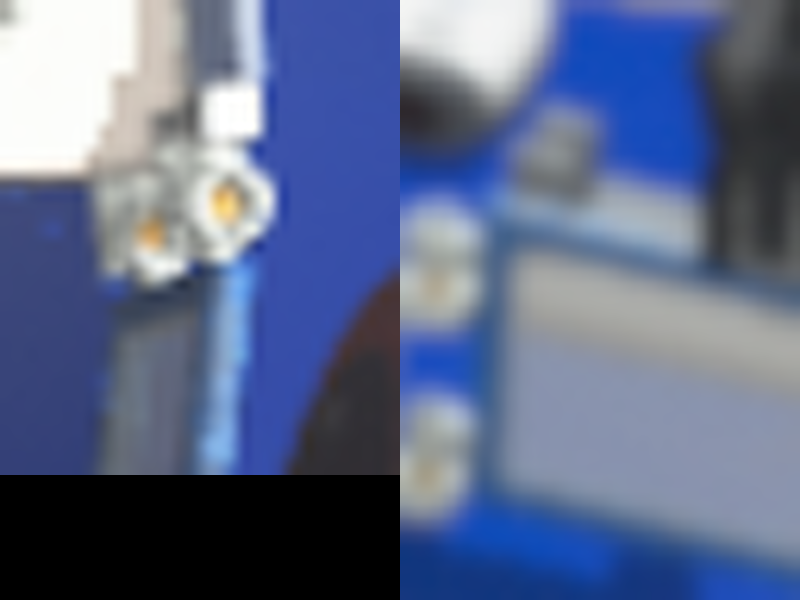

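Both brass pins show inside the rings ((152,235) and (228,203)). Lower the rest.

Call:
{"method": "arm_command", "body": {
  "motion": [
    [[0,0,0.0015,0,0,0,1],[0,0,0.003,0,0,0,1],[0,0,0.0045,0,0,0,1],[0,0,0.006,0,0,0,1],[0,0,0.007,0,0,0,1],[0,0,0.008,0,0,0,1],[0,0,0.0085,0,0,0,1],[0,0,0.009,0,0,0,1]]
  ]
}}

```text
clock: 28.77
tcp_pos: [0.4463, -0.0225, 0.1151]
eef_rot: [-0.0, 0.069, 0.998, 0.0]
wrist_force: [0.0, -1.0, -1.9]
opening: 0.0127
```

```bash
python3 go.py .4465,-.0225,.1145,82.1
```

```text
t 28.77 tcp [ 0.4463 -0.0225  0.1151] phi 82.1 open 0.0127 F [ 0.  -1.  -1.9] tau [0.02 0.12 0.01] q6 -1.66
  -> [-0.0002, 0.0, 0.0006] [0.0, -0.0, 0.0]
```

Call:
{"method": "arm_command", "body": {
  "motion": [
    [[0,0,0.0004,0,0,0,1],[0,0,0.0008,0,0,0,1],[0,0,0.0012,0,0,0,1],[0,0,0.0016,0,0,0,1],[0,0,0.002,0,0,0,1],[0,0,0.002,0,0,0,1],[0,0,0.002,0,0,0,1],[0,0,0.002,0,0,0,1]]
  ]
}}

```text
clock: 29.43
tcp_pos: [0.4462, -0.0225, 0.1143]
eef_rot: [-0.0, 0.069, 0.998, -0.0]
wrist_force: [-9.2, 1.5, 10.2]
opening: 0.0131
```

```bash
python3 go.py .4465,-.0225,.1145,82.1
```

```text
t 29.43 tcp [ 0.4462 -0.0225  0.1143] phi 82.12 open 0.0131 F [-9.2  1.5 10.2] tau [ 0.08  0.79 -0.  ] q6 -1.66
  -> [-0.0003, 0.0, -0.0002] [-0.0, -0.0, 0.0]
```

Contact at 0.1143, matching the expected hung height of 0.1145. Release, then use the loosely open fingers as a fork to swing the door.

Call:
{"method": "arm_command", "body": {
  "motion": [
    [[0,0,-0.0012,0,0,0,1],[0,0,-0.0012,0,0,0,0.85],[0,0,-0.0012,0,0,0,0.7],[0,0,-0.0012,0,0,0,0.7],[0,0,-0.0012,0,0,0,0.7],[0,0,-0.004,0,0,0,0.7],[0,0,-0.006,0,0,0,0.7],[0,0,-0.006,0,0,0,0.7]]
  ]
}}

```text
clock: 30.1
tcp_pos: [0.4468, -0.0226, 0.1198]
eef_rot: [0.001, 0.069, 0.998, 0.0]
wrist_force: [0.5, -0.3, 0.4]
opening: 0.0256
```

```bash
python3 - <<'E'
from h import *; from go import main,rot
pin=np.array([.5448,-.0354]); st=manip.state()
def wp(th,off=0,z=.119):  # tool centre for door yaw th, off along own +x
    a=np.radians(th); x=np.array([np.cos(a),np.sin(a)]); y=np.array([-np.sin(a),np.cos(a)]); p=pin+.0995*y+off*x; return (*p,z,th)
main(*[wp(t) for t in np.linspace(82.1,56.1,9)[1:]])
s=avg("side",3); t=avg("top",3); np.savez("f8.npz",t=t,s=s)
E
```

```text
t 30.1 tcp [ 0.4468 -0.0226  0.1198] phi 82.1 open 0.0256 F [ 0.5 -0.3  0.4] tau [-0.02 -0.    0.01] q6 -1.66
  -> [0.0005, 0.0064, 0.0008] [0.0, 0.001, 0.057]
  -> [-0.0, 0.012, 0.0008] [0.0, 0.001, 0.113]
  -> [-0.0008, 0.0176, 0.0008] [0.0, 0.001, 0.17]
  -> [-0.0019, 0.0232, 0.0008] [0.0, 0.001, 0.227]
  -> [-0.0033, 0.0286, 0.0008] [0.0, 0.001, 0.284]
  -> [-0.0051, 0.034, 0.0009] [0.0, 0.001, 0.34]
  -> [-0.0071, 0.0393, 0.0009] [0.0, 0.001, 0.397]
  -> [-0.0094, 0.0444, 0.0009] [0.0, 0.001, 0.454]
```

Call:
{"method": "arm_command", "body": {
  "motion": [
    [[0,0.006,0,0,0,0.057,0.7],[0,0.0115,0,0,0,0.113,0.7],[-0.001,0.017,0,0,0,0.17,0.7],[-0.002,0.0225,0,0,0,0.227,0.7],[-0.0035,0.028,0,0,0,0.284,0.7],[-0.005,0.0335,0,0,0,0.34,0.7],[-0.0075,0.0388,0,0,0,0.397,0.7],[-0.01,0.044,0,0,0,0.454,0.7]]
  ]
}}

```text
clock: 31.07
tcp_pos: [0.4622, 0.02, 0.1191]
eef_rot: [-0.0, 0.293, 0.956, -0.0]
wrist_force: [-0.2, -0.4, 1.4]
opening: 0.0256
```

Call:
{"method": "arm_command", "body": {
  "motion": [
    [[0,0.006,0,0,0,0.057,0.7],[0,0.0115,0,0,0,0.113,0.7],[-0.001,0.017,0,0,0,0.17,0.7],[-0.002,0.0225,0,0,0,0.227,0.7],[-0.0035,0.028,0,0,0,0.284,0.7],[-0.005,0.0335,0,0,0,0.34,0.7],[-0.0075,0.0388,0,0,0,0.397,0.7],[-0.01,0.044,0,0,0,0.454,0.7]]
  ]
}}

```text
clock: 31.73
tcp_pos: [0.4951, 0.0509, 0.119]
eef_rot: [-0.0, 0.501, 0.866, -0.0]
wrist_force: [0.5, -0.2, -1.4]
opening: 0.0255
```

```bash
python3 - <<'E'
from h import *; from go import main,rot
pin=np.array([.5448,-.0354])
def wp(th,off=0,z=.119):
    a=np.radians(th); x=np.array([np.cos(a),np.sin(a)]); y=np.array([-np.sin(a),np.cos(a)]); p=pin+.0995*y+off*x; return (*p,z,th)
main(wp(17),wp(4,0),wp(4,.006))
t=avg("top",3); s=avg("side",3)
im=np.zeros((600,800,3),np.uint8); im[:450,:400]=crop(t,300,380,170,260,5); im[:450,400:]=crop(s,265,345,140,230,5); cv2.imwrite("pics/d4.png",im)
E
```

```text
t 31.73 tcp [0.4951 0.0509 0.119 ] phi 29.92 open 0.0255 F [ 0.5 -0.2 -1.4] tau [0.01 0.1  0.06] q6 -0.58
  -> [-0.0026, 0.0223, -0.0] [-0.0, -0.0, 0.226]
  -> [-0.0101, 0.0436, -0.0] [-0.001, -0.0, 0.452]
  -> [-0.0127, 0.049, -0.0] [-0.001, -0.0, 0.452]
```

View pics/d4.png

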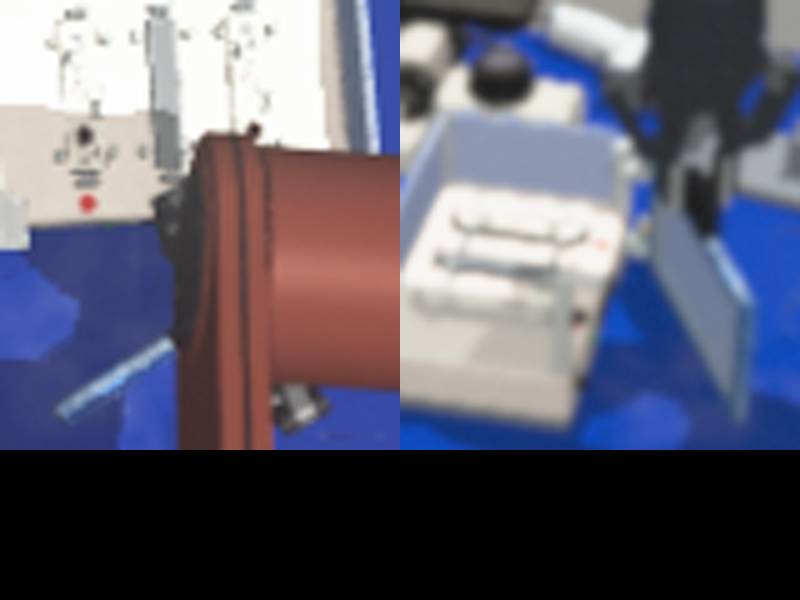

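The door is following, open about 30°, free edge at (65,415). Finish the swing gently.

Call:
{"method": "arm_command", "body": {
  "motion": [
    [[0,0.006,0,0,0,0.057,0.7],[0,0.0115,0,0,0,0.113,0.7],[-0.001,0.017,0,0,0,0.17,0.7],[-0.0025,0.0225,0,0,0,0.227,0.7],[-0.004,0.028,0,0,0,0.284,0.7],[-0.006,0.0335,0,0,0,0.34,0.7],[-0.008,0.0388,0,0,0,0.397,0.7],[-0.0105,0.044,0,0,0,0.452,0.7]]
  ]
}}

```text
clock: 32.7
tcp_pos: [0.5383, 0.0636, 0.1191]
eef_rot: [-0.0, 0.682, 0.732, -0.0]
wrist_force: [-1.7, -0.2, 0.6]
opening: 0.0258
```

Call:
{"method": "arm_command", "body": {
  "motion": [
    [[0,0.001,0,0,0,0,0.7],[0,0.002,0,0,0,0,0.7],[0,0.003,0,0,0,0,0.7],[0,0.004,0,0,0,0,0.7],[0,0.005,0,0,0,0,0.7],[0,0.0055,0,0,0,0,0.7],[0,0.0055,0,0,0,0,0.7],[0,0.0055,0,0,0,0,0.7]]
  ]
}}

```text
clock: 33.37
tcp_pos: [0.5438, 0.0641, 0.1192]
eef_rot: [-0.0, 0.681, 0.733, 0.0]
wrist_force: [-0.3, 1.1, 0.4]
opening: 0.0255
```

```bash
python3 go.py .5379,.0639,.119,4
```

```text
t 33.37 tcp [0.5438 0.0641 0.1192] phi 4.2 open 0.0255 F [-0.3  1.1  0.4] tau [0.04 0.02 0.03] q6 -0.1
  -> [0.0003, -0.0059, 0.0002] [-0.0, -0.0, 0.003]
```

Call:
{"method": "arm_command", "body": {
  "motion": [
    [[0,0.0005,0,0,0,0,0.7],[0,0.001,0,0,0,0,0.7],[0,0.0015,0,0,0,0,0.7],[0,0.002,0,0,0,0,0.7],[0,0.0025,0,0,0,0,0.7],[0,0.0025,0,0,0,0,0.7],[0,0.0025,0,0,0,0,0.7],[0,0.0025,0,0,0,0,0.7]]
  ]
}}

```text
clock: 34.03
tcp_pos: [0.5464, 0.0642, 0.1192]
eef_rot: [-0.0, 0.681, 0.732, 0.0]
wrist_force: [-0.9, 0.4, 0.1]
opening: 0.0255
```

```bash
python3 go.py .5379,.0639,.119,4
```

```text
t 34.03 tcp [0.5464 0.0642 0.1192] phi 4.18 open 0.0255 F [-0.9  0.4  0.1] tau [0.04 0.04 0.02] q6 -0.1
  -> [0.0003, -0.0085, 0.0002] [0.0, -0.0, 0.003]
```

Call:
{"method": "arm_command", "body": {
  "motion": [
    [[0,0.0005,0,0,0,0,0.7],[0,0.001,0,0,0,0,0.7],[0,0.0015,0,0,0,0,0.7],[0,0.002,0,0,0,0,0.7],[0,0.0025,0,0,0,0,0.7],[0,0.003,0,0,0,0,0.7],[0,0.003,0,0,0,0,0.7],[0,0.003,0,0,0,0,0.7]]
  ]
}}

```text
clock: 34.7
tcp_pos: [0.5478, 0.0644, 0.1191]
eef_rot: [-0.001, 0.681, 0.732, -0.001]
wrist_force: [-8.1, -0.9, 5.2]
opening: 0.0257
```

```bash
python3 go.py .5379,.0639,.119,4; python3 - <<'E'
from h import *
t=avg("top",3); s=avg("side",3)
im=np.zeros((600,800,3),np.uint8); im[:450,:400]=crop(t,290,370,170,260,5); im[:450,400:]=crop(s,265,345,140,230,5); cv2.imwrite("pics/d5.png",im)
E
```

```text
t 34.7 tcp [0.5478 0.0644 0.1191] phi 4.19 open 0.0257 F [-8.1 -0.9  5.2] tau [-0.11  1.41 -0.03] q6 -0.1
  -> [0.0003, -0.0099, 0.0002] [-0.004, -0.0, 0.003]
```

View pics/d5.png

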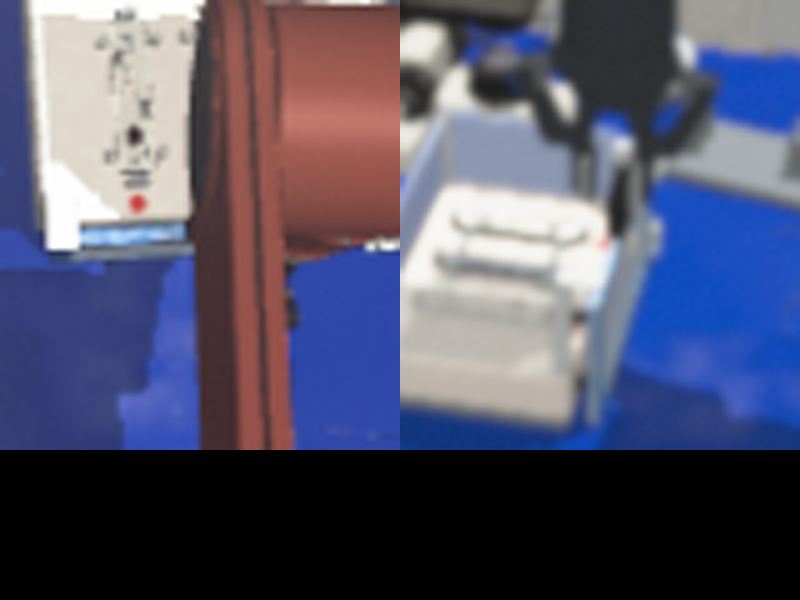

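The door is shut: 8 N against the bumpers, free edge under the keeper at (60,235). Back off, raise and clear.

Call:
{"method": "arm_command", "body": {
  "motion": [
    [[0,-0.003,0,0,0,0,0.7],[0,-0.007,0,0,0,0,0.7],[0,-0.0085,0,0,0,0,0.7],[0,-0.0085,0,0,0,0,0.7],[0,-0.0085,-0.008,0,0,0,0.7],[0,-0.0085,-0.02,0,0,0,0.7],[0,-0.0085,-0.04,0,0,0,0.7],[0,-0.0085,-0.07,0,0,0,0.7]]
  ]
}}

```text
clock: 35.67
tcp_pos: [0.5396, 0.0638, 0.1887]
eef_rot: [-0.002, 0.681, 0.732, -0.001]
wrist_force: [0.6, 0.3, -0.3]
opening: 0.0256
```

Call:
{"method": "arm_command", "body": {
  "motion": [
    [[0,0,-0.03,0,0,0,0.7],[0,0,-0.06,0,0,0,0.7],[0,-0.03,-0.08,0,0,0,0.7],[0,-0.07,-0.1,0,0,0,0.7],[-0.04,-0.1,-0.1,0,0,0,0.7],[-0.08,-0.12,-0.1,0,0,0,0.7],[-0.12,-0.13,-0.1,0,0,0,0.7],[-0.16,-0.14,-0.1,0,0,0,0.7]]
  ]
}}

```text
clock: 36.33
tcp_pos: [0.4144, -0.0955, 0.2915]
eef_rot: [0.002, 0.68, 0.733, 0.001]
wrist_force: [1.2, -0.3, 0.1]
opening: 0.0253
```

```bash
python3 go.py .3,.35,.3,4
```

```text
t 36.33 tcp [ 0.4144 -0.0955  0.2915] phi 4.29 open 0.0253 F [ 1.2 -0.3  0.1] tau [-0.03 -0.02  0.06] q6 -0.49
  -> [0.4528, -0.0807, -0.0096] [0.004, 0.002, 0.005]
```

Call:
{"method": "arm_command", "body": {
  "motion": [
    [[-0.02,-0.01,0,0,0,0,0.7],[-0.05,-0.02,0,0,0,0,0.7],[-0.08,-0.03,0,0,0,0,0.7],[-0.11,-0.03,0,0,0,0,0.7],[-0.14,-0.03,0,0,0,0,0.7],[-0.15,-0.03,0,0,0,0,0.7],[-0.15,-0.03,0,0,0,0,0.7],[-0.15,-0.03,0,0,0,0,0.7]]
  ]
}}

```text
clock: 37.0
tcp_pos: [0.3962, -0.2462, 0.2898]
eef_rot: [-0.0, 0.681, 0.732, 0.0]
wrist_force: [0.5, 0.7, 0.4]
opening: 0.0255
```

```bash
python3 - <<'E'
from h import *
t=avg("top",4); s=avg("side",4); f=np.load("f0.npz"); np.savez("f9.npz",t=t,s=s)
im=np.zeros((600,800,3),np.uint8); im[:450,:500]=crop(t,285,385,150,240,5); im[:450,500:]=crop(s,270,345,140,252,4)[:450,:300] if 0 else cv2.resize(crop(s,270,345,140,215,4),(300,450)); cv2.imwrite("pics/e1.png",im)
# bystanders: diff against the first frame
T=Cam("top")
for n,(x0,x1,y0,y1) in dict(cup=(252,285,145,178),cover=(213,242,155,180),cuv=(282,318,132,160)).items():
    print(n,np.abs(t-f["t"])[y0:y1,x0:x1].mean().round(1), cv2.phaseCorrelate(f["t"][y0:y1,x0:x1,0].copy(),t[y0:y1,x0:x1,0].copy()))
# shut door: expected knuckle / edge pixels
a=np.radians(4.0); pin=np.array([.5448,-.0354]); y=np.array([-np.sin(a),np.cos(a)])
e=pin+.19*y; print("exp top-edge px @own y 0..90mm:",[(T.proj([*(pin+(.095+k)*y),.110])[0]-[285,150])*5 for k in(-.05,.05,.08)])
E
```

```text
cup 0.8 ((-0.018037714346167633, -0.011527927800337068), 0.9957839504432824)
cover 0.8 ((0.02130716520506759, 0.515003985972923), 1.002861184922509)
cuv 0.7 ((0.017990601688772756, 0.015408355221033787), 1.0022795002045117)
exp top-edge px @own y 0..90mm: [array([356.14496862, 323.77089003]), array([169.89576311, 334.27976605]), array([113.85320151, 337.43768718])]
```

View pics/e1.png

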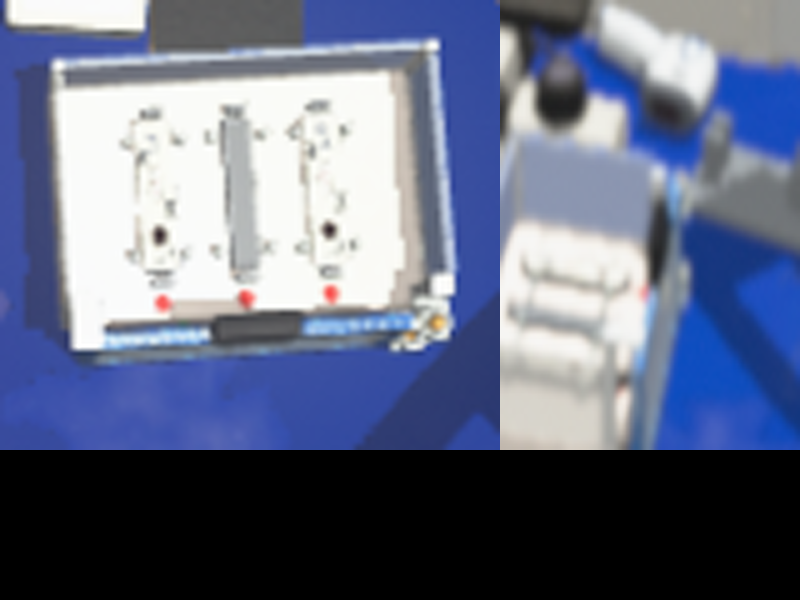

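Both spots lie near their red dots ((159,235) and (330,230)). The door is under the keeper with both pins in the rings, and the bystanders are unmoved. Handing in.

```bash
python3 -c "
from bench import manip
print(manip.state()['clock']); print(manip.sign_off())"
```

```text
37.4
the job is handed in; nothing more can be done
None
```

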